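# Clamp the stone models in the rack for scanning

### The arm

A 6-joint arm with a two-finger parallel gripper is mounted at the origin on the work surface. World frame = base frame: x ahead of the robot, y to its left, z up, the work surface at z = 0. Lengths are in m, angles in rad, forces in N, time in s.
With the tool pointing down it reaches from about 0.35 to 0.975 m from the base axis. Payload 7.1 kg.
Tool frame: the origin (TCP) lies on the centre line of the jaws, within the pads' length; the fingertips stand 22 mm ahead of it and the grasp point (between the pads) lies 3 mm ahead of it; z points along the fingers, y is the line along which they close (so a half turn about z gives the same grasp; the last joint's range is limited). The gripper opens to 88 mm and grips with 3 to 60 N. Pads are 20 mm wide; open, the fingers measure 115 mm over their backs; the gripper's body (75 mm by 178 mm) begins 61 mm behind the grasp point.
Start: joints at [1.257, 0.423, 1.63, -0, 1.089, -0.019], TCP at [0.182, 0.598, 0.245] pointing down, gripper open.
Joint ranges: [-3, 3], [-0.9, 2.11], [0.09, 2.58], [-1.31, 4.45], [0.11, 2.69], [-2.54, 2.54]. Speed limits (rad/s): [2.39, 2.39, 3.01, 3.14, 3.14, 3.14].

### API

Orientations are given as a 3x3 rotation matrix whose columns are the frame's x, y, z axes.
In Python, from cell import status, vision, robot, nets gives the robot as it stands. The module is installed in compiled form; this text tells all that it offers.
- The arm moves only by the tool carry_out, never from a script. Its argument "targets" is a list of rows, each an object of numbers: "tx", "ty", "tz": the shift along the world's x, y, z scaled (see below); "ax", "ay", "az": the turn, a rotation vector about the world's x, y, z scaled (see below); "jaw": the opening, from 0 (shut) to 1 (fully open). In form: [{"tx": .., "ty": .., "tz": .., "ax": .., "ay": .., "az": .., "jaw": ..}, ...]. A call has 1 to 8 rows; each row shifts and turns the commanded pose from where the row before left it; what a row does not reach is not made up. The controller multiplies each number of a shift by 25 mm and each number of a turn by 60 degrees. A row lasts 1/12 s, in which the tool goes at most 41.7 mm and 7.16 degrees, less where a joint would pass 70% of its speed; a pose out of reach is approached as far as the arm can. A call with a number of a shift or a turn outside -1 to 1 is refused whole. A call with a gripper value outside its range is refused whole. The fingers move at their own pace and stop on an object; "squeeze" is the grip in N (left out, the last holds). Time passes only in rows, so rows that do not move let the fingers close. It gives the time, the measured TCP pose, the force, the opening and the grip force at its end, in the units of the state.
- status.state(): the state, without advancing time (a new reading comes with each control period).
- vision.snapshot(name): name is "side" or "top" or "wrist"; returns the picture (480x640x3 uint8, red, green, blue); there is no depth.
- vision.camera_model(name): a dict with "mtx" (3x3 intrinsics, pixels), "rvec" (rotation vector, rad) and "tvec" (3), from world to camera coordinates, as OpenCV has them. Camera axes: x right, y down, z forward; pixel columns grow to the right and rows downward; lengths in m; the calibration is good to about 2 mm. A picture is of the moment at which its call begins: read the wrist's pose just before it. camera_model takes no time and is no camera call; for the wrist camera it gives the pose at the moment of the call.
- robot.close_job(): hands the job in; it is judged then, once.
Trained networks look in the newest picture that a camera, given by its name, has taken for a name from the list of things; names that differ only in an ending like _2 or _b are one class to them, and where a whole thing is asked for, a point or a joint stands for the part that bears it (a point fixed in the world has none). Each returns a list of dicts, best first, with "confidence" (0 to 1); they miss things now and then, are a little off and sometimes report something else, mostly with a low value. They report only what shows in the picture. A call takes as long as a camera call.
- nets.boxes_of(camera, target): "rect" ([centre column, centre row, width, height] in pixels, round what is visible of it).
- nets.cut_out(camera, target): "region" (480x640 bool, what is visible of it) and "rect" ([centre column, centre row, width, height] in pixels, round what is visible of it).
- nets.landmark_of(camera, target): "point" ([column, row] in pixels: a listed point, or the origin of a listed thing).
The state is a dict: "clock": time; "q": joint angles; "qd": joint speeds; "joint_torque": joint torques, N m; "tool_pos": TCP position; "orientation": TCP orientation; "ft_force": force on the tool from outside, world axes, zero at the start; "moment": the same for the moment, N m; "gripper_width": opening from 0.0 (shut) to 1.0 (fully open); "grip_force": force on a finger pad.
Only numpy, scipy, OpenCV 4.12 (cv2) and the standard library are available. Lean on these libraries where they do the work, as an engineer would, in place of code of your own. Each camera call takes 0.05 s, during which the arm holds its last target. There are 200 camera calls.

### The job

Get the stone dental models out of the lidded case and clamped in the rack for scanning: open the lid right back on to its stop, flip the red cam lever upright to free the jaw, draw the jaw back, and stand all the models in one row on the rack's bed between stop and jaw, teeth up, their long sides along the rack. Then slide the jaw up until the row is closed up snugly with no gaps, flip the cam lever fully down to lock it, and shut the emptied case; leave the jar, the wooden block and the phone where they are.

Things in the scene. Friction and masses are not known exactly. Their poses are not given: they have to be found in the camera images.
- jaw (a joint): Slide of the rack's blue jaw along the rack's +x. Value: clear gap in m between fixed stop and jaw face, 0 shut, 0.22 fully drawn back. Starts nearly shut and locked. Slides with about 3 N when the cam lever is up; when the lever is locked it holds against some 25 N.
- cam (a joint): Red cam lever on the jaw's carriage. 0 = upright, jaw free; 1.57 = folded flat to the rack's +y side, jaw locked (from about 1.4 on; starts locked). Turns about an axis along the rack's x through cam_pivot and stays where it is left; turning it takes about 3 to 6 N at the lever's end.
- lid (a joint): Lid of the case, hinged along the long edge of the case on its +x side. 0 = shut, 2.05 = open and leaning on its stop. It falls shut when let go below about 1.3 rad and falls on to its stop beyond that. Weighs 160 g.
- lid_grip (a point): Point to hold on the lid, in the black grip block on its top near the front edge; the block is 24 mm along the case's y, 12 mm across, 34 mm tall; this point is 10 mm below its top, 24 mm above the lid's top. Circles about the hinge with the lid. Held by the two faces that look along the case's y, it pivots between the fingers while the tool stays upright.
- lid_hinge (a point): Middle of the lid's hinge line (which runs along the case's y), 24 mm above the table. The closed lid is a shell 24 mm deep that reaches 48 mm above the table.
- case: Grey open tray, 112 mm (x) by 266 mm (y), walls 24 mm high and 5 mm thick, floor 5 mm thick, with a blue lid; fixed to the bench. Origin: centre of its underside, on the bench. Hinge on its +x side, the lid's grip on its -x side. The models stand in it in a row along its y.
- rack: Aluminium rack fixed to the bench: bed 324 mm long (x -152 to 172) and 62 mm wide, top 12 mm above the bench, a lip 4 mm high along each side (40 mm clear between), a fixed steel stop 30 mm high at its -x end (face at x = -135 mm), blue sliding jaw at its +x end. Origin: on the bench under the row's middle line; x runs along the row from stop to jaw. Jaw 42 mm tall, its post 74 mm.
- stop_face (a point): Foot of the fixed stop's face, on the row's middle line at bed height (12 mm); its axes are the rack's.
- jaw_face (a point): Foot of the sliding jaw's face, on the row's middle line, 0.5 mm above bed height; its axes are the rack's. The models go between this and stop_face.
- jaw_grip (a point): Point to hold for sliding the jaw: in the black grip post on the carriage, 14 mm behind the jaw's face; the post is 10 mm along x, 26 mm along y (hold it across y), its top is 9 mm above this point and its foot 23 mm below it.
- cam_pivot (a point): Axis of the cam lever, 65 mm behind the jaw's face (51 mm behind jaw_grip) and 40 mm above the bench. Does not turn with the lever.
- cam_grip (a point): Point on the middle line of the red lever, 58 mm from its axis and 12 mm short of its end; moves with the lever. The lever is a bar 12 mm by 12 mm; hold it by the two faces that look along the rack's x.
- jar: Bystander: white jar 68 mm wide and 65 mm tall. Origin: centre of its underside.
- pinblock: Bystander: wooden block 60 x 85 x 34 mm with two steel rods towards the robot. Origin: centre of its underside.
- phone: Bystander: black phone 72 x 146 x 8 mm lying flat. Origin: centre of its underside.
- model0: Dental quadrant model of yellow stone, 75 g: base 44 mm (x) by 30 mm (y) by 20 mm high, and on it along x a ridge with white teeth, 40 mm long, 14 mm wide, up to 36 mm above the underside: hold it by the ridge, across y. Origin: centre of its underside, z up through the teeth. May be absent.
- model1: Dental quadrant model of pink stone, 75 g: base 44 mm (x) by 30 mm (y) by 20 mm high, and on it along x a ridge with white teeth, 40 mm long, 14 mm wide, up to 36 mm above the underside: hold it by the ridge, across y. Origin: centre of its underside, z up through the teeth. May be absent.
- model2: Dental quadrant model of blue stone, 75 g: base 44 mm (x) by 30 mm (y) by 20 mm high, and on it along x a ridge with white teeth, 40 mm long, 14 mm wide, up to 36 mm above the underside: hold it by the ridge, across y. Origin: centre of its underside, z up through the teeth. May be absent.
- model3: Dental quadrant model of green stone, 75 g: base 44 mm (x) by 30 mm (y) by 20 mm high, and on it along x a ridge with white teeth, 40 mm long, 14 mm wide, up to 36 mm above the underside: hold it by the ridge, across y. Origin: centre of its underside, z up through the teeth. May be absent.

How it is judged:
On the way, in this order (a step that is already met when the one before it is completed fails the run):
1. the lid rests open on its stop and the cam lever is up, jaw free (value of joint lid above 1.95 rad and value of joint cam below 0.5 rad), for 0.2 s.
2. all the models stand on the rack's bed between stop and jaw (x of each of model0, model1, model2, model3 in the frame of rack above -0.135 m and y of model0 in the frame of rack between -0.012 and 0.012 m and z of model0 in the frame of rack between 0.007 and 0.018 m and angle between each of model0, model1, model2, model3's own z axis and vertical below 0.15 rad and x of each of model0, model1, model2, model3 in the frame of jaw_face below -0.018 m and angle between the x axis of each of model0, model1, model2, model3 and the x axis of rack, either way round below 0.2 rad and y of model1 in the frame of rack between -0.012 and 0.012 m and z of model1 in the frame of rack between 0.007 and 0.018 m and y of model2 in the frame of rack between -0.012 and 0.012 m and z of model2 in the frame of rack between 0.007 and 0.018 m and y of model3 in the frame of rack between -0.012 and 0.012 m and z of model3 in the frame of rack between 0.007 and 0.018 m), for 0.2 s.
3. the row is closed up between stop and jaw and the cam lever is locked (all of step 2 and (x of model0 in the frame of stop_face below 0.026 m or distance between model0 and model1 below 0.0475 m or distance between model0 and model2 below 0.0475 m or distance between model0 and model3 below 0.0475 m) and (x of model0 in the frame of jaw_face above -0.026 m or distance between model0 and model1 below 0.0475 m or distance between model0 and model2 below 0.0475 m or distance between model0 and model3 below 0.0475 m) and (x of model1 in the frame of stop_face below 0.026 m or distance between model1 and model0 below 0.0475 m or distance between model1 and model2 below 0.0475 m or distance between model1 and model3 below 0.0475 m) and (x of model1 in the frame of jaw_face above -0.026 m or distance between model1 and model0 below 0.0475 m or distance between model1 and model2 below 0.0475 m or distance between model1 and model3 below 0.0475 m) and (x of model2 in the frame of stop_face below 0.026 m or distance between model2 and model0 below 0.0475 m or distance between model2 and model1 below 0.0475 m or distance between model2 and model3 below 0.0475 m) and (x of model2 in the frame of jaw_face above -0.026 m or distance between model2 and model0 below 0.0475 m or distance between model2 and model1 below 0.0475 m or distance between model2 and model3 below 0.0475 m) and (x of model3 in the frame of stop_face below 0.026 m or distance between model3 and model0 below 0.0475 m or distance between model3 and model1 below 0.0475 m or distance between model3 and model2 below 0.0475 m) and (x of model3 in the frame of jaw_face above -0.026 m or distance between model3 and model0 below 0.0475 m or distance between model3 and model1 below 0.0475 m or distance between model3 and model2 below 0.0475 m) and x of any of model0, model1, model2, model3 in the frame of jaw_face above -0.026 m and x of any of model0, model1, model2, model3 in the frame of stop_face below 0.026 m and value of joint jaw below 0.186 m and value of joint cam above 1.4 rad), for 0.3 s.
At the end, for the whole second after the job is handed in: All the models stand upright on the bed (within 12 mm of its middle line, within 0.2 rad of its direction), in one closed row: no gap over about 3.5 mm between neighbours or 4 mm to stop and jaw, and the jaw's gap below 186 mm; cam lever beyond 1.4 rad; lid shut (below 0.06 rad); all at rest (all of step 3 and value of joint lid below 0.06 rad and linear speed of each of model0, model1, model2, model3 below 0.02 m/s); the robot touches nothing.
It fails at once if the jar is shoved more than 30 mm (distance of jar from where it was at the start of the episode above 0.03 m).
It fails at once if the wooden block is shoved more than 30 mm (distance of pinblock from where it was at the start of the episode above 0.03 m).
It fails at once if the phone is shoved more than 30 mm (distance of phone from where it was at the start of the episode above 0.03 m).
Of model0, model1, model2, model3 only 2 to 4 are there at a start; the rules pass over those that are not, and their reading is None.
At some moment in a run one of model0, model1, model2, model3 may be knocked a few centimetres aside while the robot is not near it.
Once in a run the grip may slacken for a moment while it holds something.
It also fails if it takes over 210 s, if anything falls off the work surface, if the arm or the gripper's body presses on something with over 40 N, if the wrist force passes 120 N, or if a joint passes its speed limit or range.

## Working session

There is one attempt and no reset: what is moved stays moved. The work goes in short steps, Python scripts to look and compute and a tool call to move; the robot and the scene stay as the last step left them, time stands still between calls to the robot, and variables do not carry over. Pictures are saved under pics/ and viewed, at most 14 in all, crops included, and the job is handed in when it is done.

Besides the shell and the picture viewer there is one more tool, called as name(argument=value, ...), one argument or row to a line, values as JSON. carry_out: Moves the arm, as the interface text tells. Its arguments: {"type":"object","properties":{"targets":{"type":"array","items":{"type":"object","properties":{"tx":{"type":"number"},"ty":{"type":"number"},"tz":{"type":"number"},"ax":{"type":"number"},"ay":{"type":"number"},"az":{"type":"number"},"jaw":{"type":"number"}}}},"squeeze":{"type":"number"}},"required":["targets"]}

```bash
mkdir -p pics; cat > h.py <<'E'
import numpy as np, cv2
from cell import status, vision, robot, nets
def cam(n):
    m=vision.camera_model(n); R=cv2.Rodrigues(np.array(m["rvec"],float))[0]
    return np.array(m["mtx"],float),R,np.array(m["tvec"],float).ravel()
def ray(n,px,c=None):
    K,R,t=c or cam(n); d=R.T@np.linalg.inv(K)@np.array([px[0],px[1],1.]); return -R.T@t,d
def at_z(n,px,z,c=None):
    o,d=ray(n,px,c); return o+d*(z-o[2])/d[2]
def proj(n,P,c=None):
    K,R,t=c or cam(n); p=K@(R@np.array(P,float)+t); return p[:2]/p[2]
def tri(obs):
    A=np.zeros((3,3));b=np.zeros(3)
    for n,px in obs:
        o,d=ray(n,px); d=d/np.linalg.norm(d); M=np.eye(3)-np.outer(d,d); A+=M;b+=M@o
    return np.linalg.solve(A,b)
def snap(n,f=None):
    im=vision.snapshot(n)
    if f: cv2.imwrite("pics/"+f,im[:,:,::-1])
    return im
def lm(n,t):
    r=nets.landmark_of(n,t); return (r[0]["point"],r[0]["confidence"]) if r else (None,0)
E
cat > a.py <<'E'
from h import *
np.set_printoptions(precision=4,suppress=True)
s=status.state(); print(s["clock"],s["tool_pos"],s["orientation"],s["gripper_width"])
for n in("top","side"):
    snap(n,n+"0.png"); K,R,t=cam(n); print(n,-R.T@t,R[2])
names="lid_grip lid_hinge case stop_face jaw_face jaw_grip cam_pivot cam_grip jar pinblock phone rack".split()
for k in names:
    o={n:lm(n,k) for n in("top","side")}
    ob=[(n,o[n][0]) for n in o if o[n][0] is not None]
    print(k,o, tri(ob) if len(ob)==2 else "")
print(status.state()["clock"])
E
python3 a.py
```

```text
0.0 [0.1814 0.5975 0.2439] [[-0.9569  0.2906 -0.0005]
 [ 0.2906  0.9569 -0.0014]
 [ 0.     -0.0015 -1.    ]] 0.9989410510566518
top [0.4567 0.0253 1.1321] [ 0.1102 -0.0159 -0.9938]
side [0.2827 0.5663 0.8508] [ 0.2891 -0.5505 -0.7832]
lid_grip {'top': ([218.1, 304.2], 0.92), 'side': ([338.2, 361.0], 0.55)} [0.4464 0.2181 0.069 ]
lid_hinge {'top': ([224.4, 249.8], 0.56), 'side': ([287.2, 343.2], 0.96)} [0.5534 0.2104 0.024 ]
case {'top': ([227.2, 276.4], 0.82), 'side': ([311.3, 366.8], 0.91)} [ 0.5025  0.2127 -0.0149]
stop_face {'top': ([427.5, 331.0], 0.6), 'side': ([462.0, 221.8], 0.8)} [ 0.3764 -0.2115 -0.0004]
jaw_face {'top': (None, 0), 'side': ([443.8, 212.3], 0.6)} 
jaw_grip {'top': ([436.7, 305.3], 0.91), 'side': (None, 0)} 
cam_pivot {'top': ([432.9, 280.2], 0.87), 'side': ([419.6, 189.3], 0.72)} [ 0.4808 -0.2199  0.039 ]
cam_grip {'top': ([437.4, 305.0], 0.63), 'side': ([400.3, 204.9], 0.54)} [ 0.4698 -0.216   0.0024]
jar {'top': ([290.2, 150.2], 0.74), 'side': ([226.3, 250.5], 0.89)} [ 0.7764  0.0707 -0.0114]
pinblock {'top': ([332.2, 337.2], 0.89), 'side': ([431.0, 296.5], 0.59)} [ 0.3685 -0.0096 -0.0016]
phone {'top': ([374.4, 140.4], 0.84), 'side': ([267.4, 188.8], 0.92)} [ 0.7949 -0.117  -0.0137]
rack {'top': ([433.4, 267.8], 0.79), 'side': ([405.9, 195.3], 0.64)} [ 0.5097 -0.2316 -0.0041]
1.3
```

View pics/top0.png

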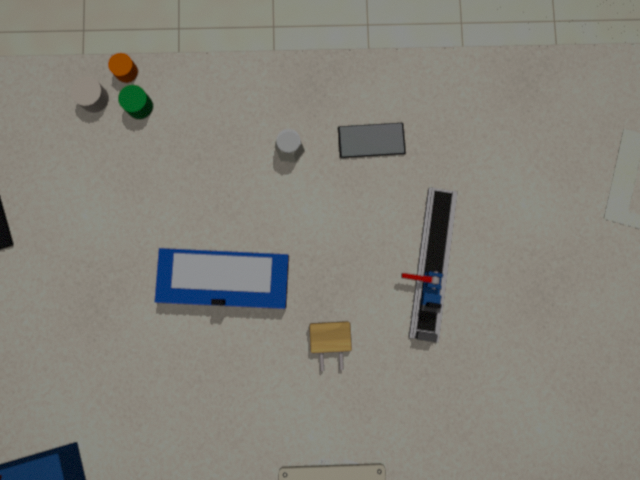

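View pics/side0.png

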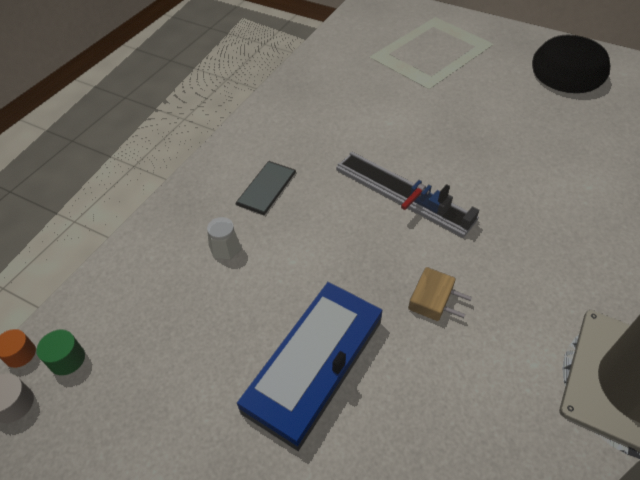

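The top view shows the shut case on the left (lid corners about (159,249), (289,255), (287,307), (155,302); grip at (218,302)). The rack is on the right, from the stop at (426,337) to the far end at (442,190), with the red lever folded to the left at (403,276).

```bash
cat > b.py <<'E'
from h import *
np.set_printoptions(precision=4,suppress=True)
im=vision.snapshot("top"); 
for t in("rack","lid_grip","lid","cam_grip","jaw_grip","stop_face"):
    r=nets.cut_out("top",t)
    for q in r[:2]:
        m=q["region"].astype(np.uint8); 
        if m.sum()<5: continue
        rr=cv2.minAreaRect(cv2.findNonZero(m)); z={"rack":.012,"lid":.048}.get(t,.05)
        b=cv2.boxPoints(rr); print(t,q["confidence"],m.sum(),rr); print([at_z("top",p,z)[:2] for p in b])
print(at_z("top",(218,302),.082),at_z("top",(403,276.5),.04),at_z("top",(434,280),.04))
for p in[(159,249),(289,255),(287,307),(155,302)]: print(at_z("top",p,.048))
E
python3 b.py; python3 -c "
import cv2;i=cv2.imread('pics/top0.png')[180:350,390:470];cv2.imwrite('pics/c1.png',cv2.resize(i,None,fx=3.5,fy=3.5,interpolation=cv2.INTER_CUBIC))"
```

```text
rack 0.71 4433 ((425.6514892578125, 263.4319152832031), (44.26359939575195, 151.3245086669922), 7.236921787261963)
[array([ 0.368, -0.139]), array([ 0.6858, -0.1937]), array([ 0.6713, -0.288 ]), array([ 0.354 , -0.2304])]
lid_grip 0.62 7226 ((221.57647705078125, 278.1614990234375), (132.32699584960938, 56.165523529052734), 3.2704880237579346)
[array([0.4508, 0.35  ]), array([0.5645, 0.3444]), array([0.542 , 0.0748]), array([0.4284, 0.0836])]
lid_grip 0.45 813 ((422.0, 291.5), (40.0, 39.0), 0.0)
[array([ 0.42  , -0.1515]), array([ 0.4989, -0.1549]), array([ 0.4968, -0.237 ]), array([ 0.4177, -0.2329])]
lid 0.7 7309 ((221.1043701171875, 278.1158447265625), (132.04273986816406, 56.793548583984375), 2.97373104095459)
[array([0.4496, 0.351 ]), array([0.5647, 0.3459]), array([0.5437, 0.0764]), array([0.4286, 0.0846])]
cam_grip 0.65 257 ((419.88995361328125, 278.2699890136719), (38.6080322265625, 7.071067810058594), 8.130102157592773)
[array([ 0.4847, -0.1508]), array([ 0.4989, -0.1534]), array([ 0.4857, -0.2313]), array([ 0.4715, -0.2285])]
stop_face 0.65 4665 ((425.27978515625, 263.8179016113281), (45.57568359375, 153.13125610351562), 7.305758953094482)
[array([ 0.3688, -0.1309]), array([ 0.6794, -0.1846]), array([ 0.6648, -0.2784]), array([ 0.3547, -0.2218])]
[0.4484 0.215  0.082 ] [ 0.49   -0.1582  0.04  ] [ 0.4811 -0.222   0.04  ]
[0.5591 0.3411 0.048 ]
[0.5399 0.0754 0.048 ]
[0.4343 0.0816 0.048 ]
[0.4516 0.3484 0.048 ]
```

View pics/c1.png

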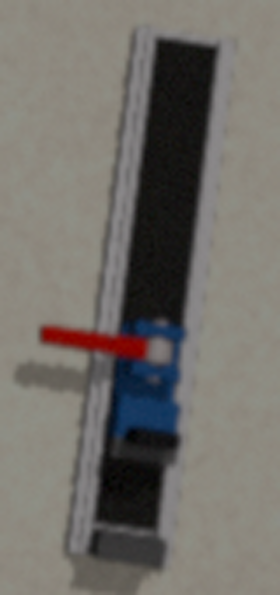

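The crop shows the red lever running from (40,332) to (150,348) in crop pixels. The jaw and its black post sit next to the stop, and the rack is turned about -9°. Next I'll move above the lid grip for a closer look.

carry_out(
  targets=[
    {"tx":0.7,"ty":-1,"az":0.1,"jaw":1},
    {"tx":0.7,"ty":-1,"az":0.113,"jaw":1},
    {"tx":0.7,"ty":-1,"jaw":1},
    {"tx":0.7,"ty":-1,"jaw":1},
    {"tx":0.7,"ty":-1,"jaw":1},
    {"tx":0.7,"ty":-1,"jaw":1},
    {"tx":0.7,"ty":-1,"jaw":1},
    {"tx":0.7,"ty":-1,"jaw":1},
  ],
  squeeze=20,
)

```text
schema error: expected keys tx, ty, tz, ax, ay, az, jaw
```

carry_out(
  targets=[
    {"tx":0.7,"ty":-1,"jaw":1},
    {"tx":0.7,"ty":-1,"jaw":1},
    {"tx":0.7,"ty":-1,"jaw":1},
    {"tx":0.7,"ty":-1,"jaw":1},
    {"tx":0.7,"ty":-1,"jaw":1},
    {"tx":0.7,"ty":-1,"jaw":1},
    {"jaw":1},
    {"jaw":1},
  ],
)

```text
schema error: expected keys tx, ty, tz, ax, ay, az, jaw
```

```bash
cat > w.py <<'E'
import sys
from h import *
np.set_printoptions(precision=4,suppress=True)
# usage: w.py picname name:z ...
s=status.state(); print(s["clock"],s["tool_pos"],s["orientation"][:,:2].T if hasattr(s["orientation"],"shape") else s["orientation"],s["gripper_width"],s["grip_force"],s["ft_force"])
c=cam("wrist"); snap("wrist",sys.argv[1]); K,R,t=c; print("cam",-R.T@t,R[2])
for a in sys.argv[2:]:
    k,z=a.split(":")
    for r in nets.landmark_of("wrist",k)[:2]: print(k,r["point"],round(r["confidence"],2),at_z("wrist",r["point"],float(z),c)[:3])
E
python3 w.py w1.png lid_grip:0.072 lid_hinge:.024 case:0
```

```text
1.65 [0.1816 0.598  0.2447] [[-0.9569  0.2906 -0.    ]
 [ 0.2906  0.9569 -0.    ]] 0.9995812154841769 0.0 [ 0.6244 -0.5144  0.5574]
cam [0.1096 0.619  0.385 ] [ 0.2625 -0.0783 -0.9617]
```

View pics/w1.png

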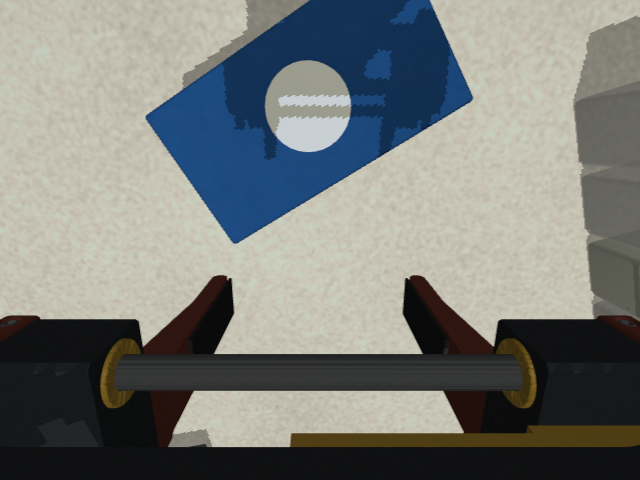

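The wrist view shows the area directly under the tool, with the fingertips at (225,285) and (410,285). The controller needs every key in each row, so I'm resending the move.

carry_out(
  targets=[
    {"tx":0.7,"ty":-1,"tz":0,"ax":0,"ay":0,"az":0.1,"jaw":1},
    {"tx":0.7,"ty":-1,"tz":0,"ax":0,"ay":0,"az":0.113,"jaw":1},
    {"tx":0.7,"ty":-1,"tz":0,"ax":0,"ay":0,"az":0,"jaw":1},
    {"tx":0.7,"ty":-1,"tz":0,"ax":0,"ay":0,"az":0,"jaw":1},
    {"tx":0.7,"ty":-1,"tz":0,"ax":0,"ay":0,"az":0,"jaw":1},
    {"tx":0.7,"ty":-1,"tz":0,"ax":0,"ay":0,"az":0,"jaw":1},
    {"tx":0.7,"ty":-1,"tz":0,"ax":0,"ay":0,"az":0,"jaw":1},
    {"tx":0.7,"ty":-1,"tz":0,"ax":0,"ay":0,"az":0,"jaw":1},
  ],
  squeeze=20,
)

```text
clock: 2.52
tool_pos: [0.3222, 0.3968, 0.2448]
orientation: [[-0.997, 0.071, 0.0], [0.071, 0.997, 0.0], [-0.0, 0.0, -1.0]]
ft_force: [1.6, -0.0, 0.1]
gripper_width: 0.999
grip_force: 0.0
```

carry_out(
  targets=[
    {"tx":0.7,"ty":-1,"tz":0,"ax":0,"ay":0,"az":0,"jaw":1},
    {"tx":0.7,"ty":-1,"tz":0,"ax":0,"ay":0,"az":0,"jaw":1},
    {"tx":0.7,"ty":-1,"tz":0,"ax":0,"ay":0,"az":0,"jaw":1},
    {"tx":0.7,"ty":-1,"tz":0,"ax":0,"ay":0,"az":0,"jaw":1},
    {"tx":0.7,"ty":-1,"tz":0,"ax":0,"ay":0,"az":0,"jaw":1},
    {"tx":0.7,"ty":-1,"tz":0,"ax":0,"ay":0,"az":0,"jaw":1},
    {"tx":0.7,"ty":-1,"tz":0,"ax":0,"ay":0,"az":0,"jaw":1},
    {"tx":0,"ty":0,"tz":0,"ax":0,"ay":0,"az":0,"jaw":1},
  ],
)

```text
clock: 3.18
tool_pos: [0.4465, 0.2199, 0.245]
orientation: [[-0.997, 0.075, 0.002], [0.075, 0.997, -0.001], [-0.002, -0.0, -1.0]]
ft_force: [0.2, 0.4, 0.7]
gripper_width: 1.003
grip_force: 0.0
```

```bash
python3 w.py w2.png lid_grip:0.072 lid_hinge:.024 case:0
```

```text
3.1833 [0.4465 0.2199 0.245 ] [[-0.9972  0.075  -0.0016]
 [ 0.075   0.9972 -0.0005]] 1.002663084987787 0.0 [0.1978 0.3604 0.7056]
cam [0.3712 0.2248 0.3851] [ 0.2751 -0.0198 -0.9612]
lid_grip [315.7, 228.7] 0.87 [0.4482 0.2172 0.072 ]
lid_hinge [316.7, 307.8] 0.76 [0.5541 0.2099 0.024 ]
case [317.7, 253.9] 0.65 [0.4966 0.2155 0.    ]
```

View pics/w2.png

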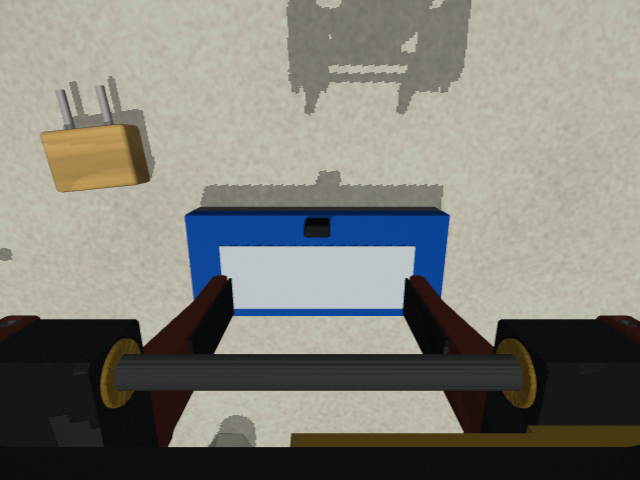

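The wrist view shows the lid grip at (316,228), world (0.448, 0.217), which agrees with the other estimates. I'll lower on to it and close.

carry_out(
  targets=[
    {"tx":0.07,"ty":-0.11,"tz":-0.97,"ax":0,"ay":0,"az":0,"jaw":1},
    {"tx":0,"ty":0,"tz":-0.97,"ax":0,"ay":0,"az":0,"jaw":1},
    {"tx":0,"ty":0,"tz":-0.97,"ax":0,"ay":0,"az":0,"jaw":1},
    {"tx":0,"ty":0,"tz":-0.97,"ax":0,"ay":0,"az":0,"jaw":1},
    {"tx":0,"ty":0,"tz":-0.97,"ax":0,"ay":0,"az":0,"jaw":1},
    {"tx":0,"ty":0,"tz":-0.97,"ax":0,"ay":0,"az":0,"jaw":1},
    {"tx":0,"ty":0,"tz":-0.94,"ax":0,"ay":0,"az":0,"jaw":0.5},
    {"tx":0,"ty":0,"tz":0,"ax":0,"ay":0,"az":0,"jaw":0},
  ],
  squeeze=20,
)

```text
clock: 4.05
tool_pos: [0.4427, 0.2204, 0.0722]
orientation: [[-0.998, 0.07, -0.006], [0.07, 0.998, -0.003], [0.006, -0.003, -1.0]]
ft_force: [-1.3, 0.1, 0.5]
gripper_width: 0.893
grip_force: 0.0
```

carry_out(
  targets=[
    {"tx":0,"ty":0,"tz":0,"ax":0,"ay":0,"az":0,"jaw":0},
    {"tx":0,"ty":0,"tz":0,"ax":0,"ay":0,"az":0,"jaw":0},
    {"tx":0,"ty":0,"tz":0,"ax":0,"ay":0,"az":0,"jaw":0},
    {"tx":0,"ty":0,"tz":0,"ax":0,"ay":0,"az":0,"jaw":0},
  ],
)

```text
clock: 4.38
tool_pos: [0.4466, 0.2209, 0.0771]
orientation: [[-0.997, 0.071, 0.002], [0.071, 0.997, 0.001], [-0.002, 0.001, -1.0]]
ft_force: [-0.2, 0.5, 0.5]
gripper_width: 0.584
grip_force: 0.0
```

```bash
cat > arc.py <<'E'
import numpy as np
r=np.hypot(.1061,.048);t0=np.arctan2(.048,.1061)
a=t0+np.linspace(0,2.05,25); u=-r*np.cos(a); z=r*np.sin(a)
P=np.c_[u*.9972,u*-.075,z]/.025
for row in np.diff(P,axis=0): print(row.round(2).tolist())
print(P[0]*.025,P[-1]*.025)
E
python3 arc.py
```

```text
[0.18, -0.01, 0.36]
[0.21, -0.02, 0.34]
[0.24, -0.02, 0.32]
[0.26, -0.02, 0.3]
[0.29, -0.02, 0.27]
[0.31, -0.02, 0.25]
[0.33, -0.02, 0.22]
[0.35, -0.03, 0.19]
[0.36, -0.03, 0.16]
[0.37, -0.03, 0.13]
[0.38, -0.03, 0.1]
[0.39, -0.03, 0.06]
[0.4, -0.03, 0.03]
[0.4, -0.03, -0.0]
[0.39, -0.03, -0.04]
[0.39, -0.03, -0.07]
[0.38, -0.03, -0.1]
[0.37, -0.03, -0.14]
[0.36, -0.03, -0.17]
[0.34, -0.03, -0.2]
[0.33, -0.02, -0.23]
[0.31, -0.02, -0.25]
[0.28, -0.02, -0.28]
[0.26, -0.02, -0.3]
[-0.10580292  0.0079575   0.048     ] [ 0.09125697 -0.00686349  0.07201766]
```

carry_out(
  targets=[
    {"tx":0.04,"ty":-0.12,"tz":-0.06,"ax":0,"ay":0,"az":0,"jaw":0},
    {"tx":0,"ty":0,"tz":0,"ax":0,"ay":0,"az":0,"jaw":0},
    {"tx":0,"ty":0,"tz":0,"ax":0,"ay":0,"az":0,"jaw":0},
    {"tx":0,"ty":0,"tz":0,"ax":0,"ay":0,"az":0,"jaw":0},
    {"tx":0,"ty":0,"tz":0,"ax":0,"ay":0,"az":0,"jaw":0},
    {"tx":0,"ty":0,"tz":0,"ax":0,"ay":0,"az":0,"jaw":0},
    {"tx":0,"ty":0,"tz":0,"ax":0,"ay":0,"az":0,"jaw":0},
  ],
)

```text
clock: 4.97
tool_pos: [0.4472, 0.2185, 0.0745]
orientation: [[-0.997, 0.072, 0.001], [0.072, 0.997, 0.002], [-0.001, 0.002, -1.0]]
ft_force: [-1.3, 9.7, -0.0]
gripper_width: 0.267
grip_force: 20.0
```

carry_out(
  targets=[
    {"tx":0.18,"ty":0.06,"tz":0.36,"ax":0,"ay":0,"az":0,"jaw":0},
    {"tx":0.21,"ty":-0.02,"tz":0.34,"ax":0,"ay":0,"az":0,"jaw":0},
    {"tx":0.24,"ty":-0.02,"tz":0.32,"ax":0,"ay":0,"az":0,"jaw":0},
    {"tx":0.26,"ty":-0.02,"tz":0.3,"ax":0,"ay":0,"az":0,"jaw":0},
    {"tx":0.29,"ty":-0.02,"tz":0.27,"ax":0,"ay":0,"az":0,"jaw":0},
    {"tx":0.31,"ty":-0.02,"tz":0.25,"ax":0,"ay":0,"az":0,"jaw":0},
    {"tx":0.33,"ty":-0.02,"tz":0.22,"ax":0,"ay":0,"az":0,"jaw":0},
    {"tx":0.35,"ty":-0.03,"tz":0.19,"ax":0,"ay":0,"az":0,"jaw":0},
  ],
)

```text
clock: 5.63
tool_pos: [0.5015, 0.2145, 0.131]
orientation: [[-0.997, 0.072, -0.001], [0.072, 0.997, -0.001], [0.001, -0.001, -1.0]]
ft_force: [-2.4, -2.7, -3.1]
gripper_width: 0.271
grip_force: 20.0
```

carry_out(
  targets=[
    {"tx":0.36,"ty":-0.03,"tz":0.16,"ax":0,"ay":0,"az":0,"jaw":0},
    {"tx":0.37,"ty":-0.03,"tz":0.13,"ax":0,"ay":0,"az":0,"jaw":0},
    {"tx":0.38,"ty":-0.03,"tz":0.1,"ax":0,"ay":0,"az":0,"jaw":0},
    {"tx":0.39,"ty":-0.03,"tz":0.06,"ax":0,"ay":0,"az":0,"jaw":0},
    {"tx":0.4,"ty":-0.03,"tz":0.03,"ax":0,"ay":0,"az":0,"jaw":0},
    {"tx":0.4,"ty":-0.03,"tz":0,"ax":0,"ay":0,"az":0,"jaw":0},
    {"tx":0.39,"ty":-0.03,"tz":-0.04,"ax":0,"ay":0,"az":0,"jaw":0},
    {"tx":0.39,"ty":-0.03,"tz":-0.07,"ax":0,"ay":0,"az":0,"jaw":0},
  ],
)

```text
clock: 6.3
tool_pos: [0.5797, 0.2087, 0.14]
orientation: [[-0.997, 0.072, 0.001], [0.072, 0.997, -0.0], [-0.001, -0.0, -1.0]]
ft_force: [-1.6, -4.2, 0.9]
gripper_width: 0.269
grip_force: 20.0
```

carry_out(
  targets=[
    {"tx":0.38,"ty":-0.03,"tz":-0.1,"ax":0,"ay":0,"az":0,"jaw":0},
    {"tx":0.37,"ty":-0.03,"tz":-0.14,"ax":0,"ay":0,"az":0,"jaw":0},
    {"tx":0.36,"ty":-0.03,"tz":-0.17,"ax":0,"ay":0,"az":0,"jaw":0},
    {"tx":0.34,"ty":-0.03,"tz":-0.2,"ax":0,"ay":0,"az":0,"jaw":0},
    {"tx":0.33,"ty":-0.02,"tz":-0.23,"ax":0,"ay":0,"az":0,"jaw":0},
    {"tx":0.31,"ty":-0.02,"tz":-0.25,"ax":0,"ay":0,"az":0,"jaw":0},
    {"tx":0.28,"ty":-0.02,"tz":-0.28,"ax":0,"ay":0,"az":0,"jaw":0},
    {"tx":0.2,"ty":-0.02,"tz":-0.24,"ax":0,"ay":0,"az":0,"jaw":0},
  ],
)

```text
clock: 6.97
tool_pos: [0.6446, 0.2038, 0.0993]
orientation: [[-0.997, 0.072, 0.003], [0.072, 0.997, 0.0], [-0.003, 0.001, -1.0]]
ft_force: [0.8, -3.8, 3.2]
gripper_width: 0.273
grip_force: 20.0
```

carry_out(
  targets=[
    {"tx":0,"ty":0,"tz":0,"ax":0,"ay":0,"az":0,"jaw":0.6},
    {"tx":0,"ty":0,"tz":0,"ax":0,"ay":0,"az":0,"jaw":0.6},
    {"tx":0,"ty":0,"tz":0,"ax":0,"ay":0,"az":0,"jaw":0.6},
    {"tx":0,"ty":0,"tz":0,"ax":0,"ay":0,"az":0,"jaw":0.6},
    {"tx":0.1,"ty":0,"tz":0.8,"ax":0,"ay":0,"az":0,"jaw":0.6},
    {"tx":0.1,"ty":0,"tz":1,"ax":0,"ay":0,"az":0,"jaw":0.6},
    {"tx":0,"ty":0,"tz":1,"ax":0,"ay":0,"az":0,"jaw":0.6},
    {"tx":0,"ty":0,"tz":1,"ax":0,"ay":0,"az":0,"jaw":0.6},
  ],
)

```text
clock: 7.63
tool_pos: [0.6471, 0.2044, 0.1956]
orientation: [[-0.997, 0.071, 0.0], [0.071, 0.997, 0.0], [0.0, 0.0, -1.0]]
ft_force: [0.4, 0.1, -0.2]
gripper_width: 0.601
grip_force: 0.0
```

carry_out(
  targets=[
    {"tx":0,"ty":0,"tz":1,"ax":0,"ay":0,"az":0,"jaw":1},
    {"tx":0,"ty":0,"tz":1,"ax":0,"ay":0,"az":0,"jaw":1},
    {"tx":-1,"ty":0,"tz":0.5,"ax":0,"ay":0,"az":0,"jaw":1},
    {"tx":-1,"ty":0,"tz":0,"ax":0,"ay":0,"az":0,"jaw":1},
    {"tx":-1,"ty":0,"tz":0,"ax":0,"ay":0,"az":0,"jaw":1},
    {"tx":-1,"ty":0,"tz":0,"ax":0,"ay":0,"az":0,"jaw":1},
    {"tx":-1,"ty":0,"tz":0,"ax":0,"ay":0,"az":0,"jaw":1},
    {"tx":0,"ty":0,"tz":0,"ax":0,"ay":0,"az":0,"jaw":1},
  ],
)

```text
clock: 8.3
tool_pos: [0.5179, 0.204, 0.257]
orientation: [[-0.998, 0.07, -0.003], [0.07, 0.998, -0.0], [0.003, -0.0, -1.0]]
ft_force: [0.2, -0.2, 0.3]
gripper_width: 1.0
grip_force: 0.0
```

```bash
python3 w.py w3.png case:0 model0:0.005 model1:.005 model2:.005 model3:.005 lid_grip:.1
```

```text
8.3 [0.5179 0.204  0.257 ] [[-0.9975  0.0703  0.0027]
 [ 0.0703  0.9975 -0.0004]] 1.0001518664947264 0.0 [ 0.1854 -0.184   0.2895]
cam [0.4433 0.2085 0.3975] [ 0.2711 -0.0182 -0.9624]
case [326.4, 193.7] 0.87 [0.4985 0.2148 0.    ]
model0 [301.4, 198.1] 0.63 [0.5009 0.1858 0.005 ]
model0 [245.4, 185.3] 0.61 [0.4818 0.1237 0.005 ]
model1 [301.4, 198.1] 0.63 [0.5009 0.1858 0.005 ]
model1 [245.4, 185.3] 0.61 [0.4818 0.1237 0.005 ]
model2 [301.4, 198.1] 0.63 [0.5009 0.1858 0.005 ]
model2 [245.4, 185.3] 0.61 [0.4818 0.1237 0.005 ]
model3 [301.4, 198.1] 0.63 [0.5009 0.1858 0.005 ]
model3 [245.4, 185.3] 0.61 [0.4818 0.1237 0.005 ]
lid_grip [327.4, 350.4] 0.82 [0.6393 0.2043 0.1   ]
lid_grip [246.0, 186.1] 0.28 [0.4732 0.1446 0.1   ]
```

View pics/w3.png

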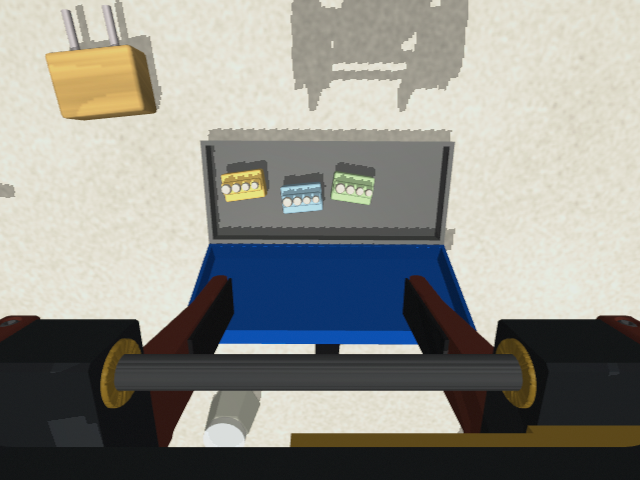

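The lid is open. Three models lie in the case: yellow at (243,183), blue at (302,197) and green at (353,186); pink is absent. Next I'll look at the rack from above.

carry_out(
  targets=[
    {"tx":-0.1,"ty":-1,"tz":0,"ax":0,"ay":0,"az":-0.08,"jaw":1},
    {"tx":-0.1,"ty":-1,"tz":0,"ax":0,"ay":0,"az":0,"jaw":1},
    {"tx":-0.1,"ty":-1,"tz":0,"ax":0,"ay":0,"az":0,"jaw":1},
    {"tx":-0.1,"ty":-1,"tz":0,"ax":0,"ay":0,"az":0,"jaw":1},
    {"tx":-0.1,"ty":-1,"tz":0,"ax":0,"ay":0,"az":0,"jaw":1},
    {"tx":-0.1,"ty":-1,"tz":0,"ax":0,"ay":0,"az":0,"jaw":1},
    {"tx":-0.1,"ty":-1,"tz":0,"ax":0,"ay":0,"az":0,"jaw":1},
    {"tx":-0.1,"ty":-1,"tz":0,"ax":0,"ay":0,"az":0,"jaw":1},
  ],
)

```text
clock: 9.32
tool_pos: [0.5027, 0.0026, 0.2568]
orientation: [[-0.988, 0.155, 0.0], [0.155, 0.988, 0.0], [-0.0, 0.0, -1.0]]
ft_force: [-0.2, -0.1, -0.0]
gripper_width: 1.0
grip_force: 0.0
```

carry_out(
  targets=[
    {"tx":0,"ty":-1,"tz":0,"ax":0,"ay":0,"az":0,"jaw":1},
    {"tx":0,"ty":-1,"tz":0,"ax":0,"ay":0,"az":0,"jaw":1},
    {"tx":0,"ty":-1,"tz":0,"ax":0,"ay":0,"az":0,"jaw":1},
    {"tx":0,"ty":-1,"tz":0,"ax":0,"ay":0,"az":0,"jaw":1},
    {"tx":0,"ty":-1,"tz":0,"ax":0,"ay":0,"az":0,"jaw":1},
    {"tx":0,"ty":-1,"tz":0,"ax":0,"ay":0,"az":0,"jaw":1},
    {"tx":0,"ty":-1,"tz":0,"ax":0,"ay":0,"az":0,"jaw":1},
    {"tx":0,"ty":0,"tz":0,"ax":0,"ay":0,"az":0,"jaw":1},
  ],
)

```text
clock: 9.98
tool_pos: [0.503, -0.1748, 0.2569]
orientation: [[-0.987, 0.158, 0.001], [0.158, 0.987, -0.001], [-0.001, -0.001, -1.0]]
ft_force: [0.7, 1.3, 1.2]
gripper_width: 0.997
grip_force: 0.0
```

```bash
python3 w.py w4.png rack:0 stop_face:0.012 jaw_face:.0125 jaw_grip:.077 cam_pivot:.04 cam_grip:.04; python3 -c "
from h import *
print(status.state()['q'])"
```

```text
9.9833 [ 0.503  -0.1748  0.2569] [[-0.9875  0.1579 -0.0009]
 [ 0.1579  0.9875 -0.0012]] 0.9974752647109963 0.0 [0.7358 1.3429 1.2051]
cam [ 0.4286 -0.1636  0.3971] [ 0.2717 -0.0432 -0.9614]
rack [276.0, 220.2] 0.7 [ 0.5071 -0.2262  0.    ]
rack [264.1, 153.9] 0.4 [ 0.4303 -0.2248  0.    ]
stop_face [269.5, 93.1] 0.76 [ 0.3712 -0.2052  0.012 ]
jaw_face [272.5, 137.3] 0.89 [ 0.4148 -0.2106  0.0125]
jaw_grip [264.6, 152.4] 0.77 [ 0.4288 -0.2123  0.077 ]
jaw_grip [270.1, 137.8] 0.57 [ 0.4172 -0.2049  0.077 ]
cam_pivot [271.4, 200.8] 0.72 [ 0.478  -0.2207  0.04  ]
cam_pivot [273.6, 137.2] 0.38 [ 0.4159 -0.2061  0.04  ]
cam_grip [326.1, 204.6] 0.76 [ 0.491  -0.1648  0.04  ]
[-3.48857594e-01  2.69632205e-01  1.82752887e+00  1.09152253e-04
  1.04460456e+00 -1.76542725e+00]
```

View pics/w4.png

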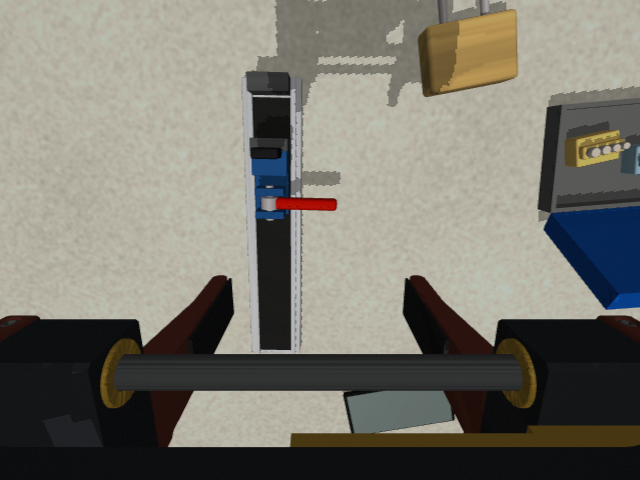

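The wrist view shows the rack from the stop at (268,88) to the far end at (276,350), with the pivot at (270,203) and the lever tip at (336,204). I'll work out the rack axes more precisely.

```bash
python3 -c "
from h import *
c=cam('wrist');f=lambda p,z:at_z('wrist',p,z,c)[:2]
L1,L2,R1,R2=f((243,95),.016),f((251,350),.016),f((301,95),.016),f((300,350),.016)
print(L1,L2,R1,R2,np.degrees(np.arctan2(*(L2-L1)[::-1])),np.degrees(np.arctan2(*(R2-R1)[::-1])))
im=cv2.imread('pics/w4.png')
m=cv2.inRange(im,(0,0,120),(60,60,255)); m[400:]=0;m[:,360:]=0;m[:150]=0;m[260:]=0
r=cv2.minAreaRect(cv2.findNonZero(m));print(r);
for p in cv2.boxPoints(r): print(p,f(p,.046))
"
```

```text
[ 0.36867484 -0.2275002 ] [ 0.66370772 -0.28137868] [ 0.37785714 -0.16853464] [ 0.67335148 -0.21999448] -10.349232101899643 -9.878889828242277
((305.925537109375, 204.2547607421875), (60.11318588256836, 10.293538093566895), 1.5481576919555664)
[275.74088 208.58762] [ 0.48526033 -0.21189828]
[276.01895 198.29782] [ 0.47479618 -0.20961351]
[336.1102 199.9219] [ 0.48597831 -0.14889226]
[335.83212 210.2117 ] [ 0.49655246 -0.15067538]
```

carry_out(
  targets=[
    {"tx":-0.06,"ty":0.06,"tz":-0.4,"ax":0,"ay":0,"az":-0.117,"jaw":1},
    {"tx":-0.06,"ty":0.06,"tz":-0.4,"ax":0,"ay":0,"az":-0.117,"jaw":1},
    {"tx":-0.06,"ty":0.06,"tz":-0.4,"ax":0,"ay":0,"az":-0.117,"jaw":1},
    {"tx":-0.06,"ty":0.06,"tz":-0.4,"ax":0,"ay":0,"az":-0.117,"jaw":1},
    {"tx":-0.06,"ty":0.06,"tz":-0.4,"ax":0,"ay":0,"az":-0.117,"jaw":1},
    {"tx":-0.06,"ty":0.06,"tz":-0.4,"ax":0,"ay":0,"az":-0.117,"jaw":1},
    {"tx":-0.06,"ty":0.06,"tz":-0.4,"ax":0,"ay":0,"az":-0.117,"jaw":1},
    {"tx":-0.06,"ty":0.06,"tz":-0.4,"ax":0,"ay":0,"az":-0.117,"jaw":1},
  ],
)

```text
clock: 11.0
tool_pos: [0.4904, -0.1581, 0.1766]
orientation: [[-0.417, 0.909, 0.0], [0.909, 0.417, -0.0], [-0.0, 0.0, -1.0]]
ft_force: [0.0, -0.7, 0.7]
gripper_width: 1.0
grip_force: 0.0
```

carry_out(
  targets=[
    {"tx":0,"ty":0,"tz":-0.4,"ax":0,"ay":0,"az":-0.117,"jaw":0.7},
    {"tx":0,"ty":0,"tz":-0.4,"ax":0,"ay":0,"az":-0.117,"jaw":0.7},
    {"tx":0,"ty":0,"tz":-0.4,"ax":0,"ay":0,"az":-0.117,"jaw":0.6},
    {"tx":0,"ty":0,"tz":-0.4,"ax":0,"ay":0,"az":-0.117,"jaw":0.6},
    {"tx":0,"ty":0,"tz":-0.4,"ax":0,"ay":0,"az":-0.117,"jaw":0.6},
    {"tx":0,"ty":0,"tz":0,"ax":0,"ay":0,"az":0,"jaw":0.6},
    {"tx":0,"ty":0,"tz":0,"ax":0,"ay":0,"az":0,"jaw":0.6},
  ],
)

```text
clock: 11.58
tool_pos: [0.4901, -0.1583, 0.1267]
orientation: [[0.172, 0.985, -0.001], [0.985, -0.172, 0.0], [0.0, -0.001, -1.0]]
ft_force: [-0.2, -0.2, -0.4]
gripper_width: 0.599
grip_force: 0.0
```

```bash
python3 w.py w5.png cam_pivot:.04 cam_grip:.04 jaw_grip:.077
```

```text
11.5833 [ 0.4901 -0.1583  0.1267] [[ 0.172   0.9851  0.0002]
 [ 0.9851 -0.172  -0.0011]] 0.5988187671311689 0.0 [-0.2179 -0.2474 -0.3805]
cam [ 0.5032 -0.0852  0.267 ] [-0.0483 -0.2684 -0.9621]
cam_pivot [322.4, 337.4] 0.9 [ 0.4823 -0.2224  0.04  ]
cam_grip [320.3, 268.3] 0.71 [ 0.4901 -0.1681  0.04  ]
jaw_grip [242.2, 357.6] 0.66 [ 0.4329 -0.2056  0.077 ]
```

View pics/w5.png

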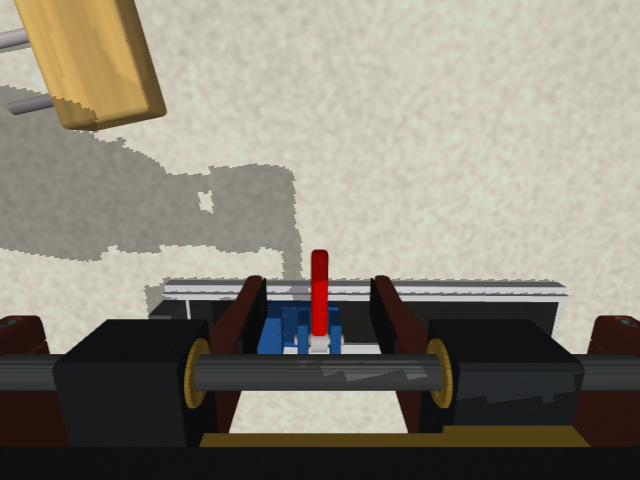

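The lever is centred between the fingers, with its tip at (320,250). I'll lower and grip it.

carry_out(
  targets=[
    {"tx":0,"ty":-0.2,"tz":-0.84,"ax":0,"ay":0,"az":0,"jaw":0.6},
    {"tx":0,"ty":0,"tz":-0.84,"ax":0,"ay":0,"az":0,"jaw":0.6},
    {"tx":0,"ty":0,"tz":-0.84,"ax":0,"ay":0,"az":0,"jaw":0.6},
    {"tx":0,"ty":0,"tz":-0.82,"ax":0,"ay":0,"az":0,"jaw":0.6},
    {"tx":0,"ty":0,"tz":0,"ax":0,"ay":0,"az":0,"jaw":0},
    {"tx":0,"ty":0,"tz":0,"ax":0,"ay":0,"az":0,"jaw":0},
    {"tx":0,"ty":0,"tz":0,"ax":0,"ay":0,"az":0,"jaw":0},
    {"tx":0,"ty":0,"tz":0,"ax":0,"ay":0,"az":0,"jaw":0},
  ],
)

```text
clock: 12.45
tool_pos: [0.4912, -0.1643, 0.0448]
orientation: [[0.176, 0.984, 0.002], [0.984, -0.176, -0.001], [-0.0, 0.002, -1.0]]
ft_force: [0.3, 0.9, 0.6]
gripper_width: 0.335
grip_force: 0.0
```

carry_out(
  targets=[
    {"tx":0,"ty":0,"tz":0,"ax":0,"ay":0,"az":0,"jaw":0},
    {"tx":0,"ty":0,"tz":0,"ax":0,"ay":0,"az":0,"jaw":0},
    {"tx":0,"ty":0,"tz":0,"ax":0,"ay":0,"az":0,"jaw":0},
    {"tx":0,"ty":0,"tz":0,"ax":0,"ay":0,"az":0,"jaw":0},
  ],
  squeeze=25,
)

```text
clock: 12.78
tool_pos: [0.4901, -0.164, 0.044]
orientation: [[0.176, 0.984, -0.0], [0.984, -0.176, -0.0], [-0.0, -0.0, -1.0]]
ft_force: [-2.5, 0.8, 6.6]
gripper_width: 0.135
grip_force: 25.0
```

Gripped (12 mm). Now I'll swing the lever up.

carry_out(
  targets=[
    {"tx":0,"ty":-0.02,"tz":0.3,"ax":0,"ay":0,"az":0,"jaw":0},
    {"tx":-0.01,"ty":-0.06,"tz":0.3,"ax":0,"ay":0,"az":0,"jaw":0},
    {"tx":-0.02,"ty":-0.1,"tz":0.29,"ax":0,"ay":0,"az":0,"jaw":0},
    {"tx":-0.02,"ty":-0.13,"tz":0.27,"ax":0,"ay":0,"az":0,"jaw":0},
    {"tx":-0.03,"ty":-0.165,"tz":0.25,"ax":0,"ay":0,"az":0,"jaw":0},
    {"tx":-0.035,"ty":-0.2,"tz":0.23,"ax":0,"ay":0,"az":0,"jaw":0},
    {"tx":-0.04,"ty":-0.22,"tz":0.2,"ax":0,"ay":0,"az":0,"jaw":0},
    {"tx":-0.045,"ty":-0.25,"tz":0.17,"ax":0,"ay":0,"az":0,"jaw":0},
  ],
)

```text
clock: 13.45
tool_pos: [0.485, -0.1924, 0.094]
orientation: [[0.177, 0.984, -0.0], [0.984, -0.177, 0.001], [0.001, -0.001, -1.0]]
ft_force: [1.2, 5.2, -6.5]
gripper_width: 0.132
grip_force: 25.0
```

carry_out(
  targets=[
    {"tx":-0.05,"ty":-0.27,"tz":0.13,"ax":0,"ay":0,"az":0,"jaw":0},
    {"tx":-0.05,"ty":-0.28,"tz":0.1,"ax":0,"ay":0,"az":0,"jaw":0},
    {"tx":-0.05,"ty":-0.29,"tz":0.06,"ax":0,"ay":0,"az":0,"jaw":0},
    {"tx":-0.05,"ty":-0.3,"tz":0.02,"ax":0,"ay":0,"az":0,"jaw":0},
    {"tx":0,"ty":0,"tz":0,"ax":0,"ay":0,"az":0,"jaw":0},
    {"tx":0,"ty":0,"tz":0,"ax":0,"ay":0,"az":0,"jaw":0},
  ],
)

```text
clock: 13.95
tool_pos: [0.4804, -0.2218, 0.1025]
orientation: [[0.177, 0.984, 0.001], [0.984, -0.177, -0.0], [0.0, 0.001, -1.0]]
ft_force: [-1.5, 3.4, 5.3]
gripper_width: 0.133
grip_force: 25.0
```

carry_out(
  targets=[
    {"tx":0,"ty":0,"tz":0,"ax":0,"ay":0,"az":0,"jaw":0.4},
    {"tx":0,"ty":0,"tz":0,"ax":0,"ay":0,"az":0,"jaw":0.4},
    {"tx":0,"ty":0,"tz":0,"ax":0,"ay":0,"az":0,"jaw":0.4},
    {"tx":0,"ty":0,"tz":0,"ax":0,"ay":0,"az":0,"jaw":0.4},
    {"tx":0,"ty":0,"tz":1,"ax":0,"ay":0,"az":0,"jaw":0.4},
    {"tx":0,"ty":0,"tz":1,"ax":0,"ay":0,"az":0,"jaw":0.6},
    {"tx":0,"ty":0,"tz":0.5,"ax":0,"ay":0,"az":0.1,"jaw":0.6},
    {"tx":0,"ty":0,"tz":0,"ax":0,"ay":0,"az":0.117,"jaw":0.6},
  ],
)

```text
clock: 14.62
tool_pos: [0.4821, -0.2221, 0.1669]
orientation: [[-0.054, 0.999, 0.005], [0.999, 0.054, -0.003], [-0.003, 0.005, -1.0]]
ft_force: [-0.7, -0.4, 0.9]
gripper_width: 0.577
grip_force: 0.0
```

carry_out(
  targets=[
    {"tx":-0.25,"ty":0.045,"tz":0,"ax":0,"ay":0,"az":0.117,"jaw":0.6},
    {"tx":-0.25,"ty":0.045,"tz":0,"ax":0,"ay":0,"az":0.117,"jaw":0.6},
    {"tx":-0.25,"ty":0.045,"tz":0,"ax":0,"ay":0,"az":0.117,"jaw":0.6},
    {"tx":-0.25,"ty":0.045,"tz":0,"ax":0,"ay":0,"az":0.117,"jaw":0.6},
    {"tx":-0.25,"ty":0.045,"tz":0,"ax":0,"ay":0,"az":0.117,"jaw":0.6},
    {"tx":-0.25,"ty":0.045,"tz":0,"ax":0,"ay":0,"az":0.117,"jaw":0.6},
    {"tx":-0.25,"ty":0.045,"tz":0,"ax":0,"ay":0,"az":0.117,"jaw":0.6},
    {"tx":-0.25,"ty":0.045,"tz":0,"ax":0,"ay":0,"az":0.117,"jaw":0.6},
  ],
)

```text
clock: 15.28
tool_pos: [0.4301, -0.2122, 0.164]
orientation: [[-0.86, 0.51, 0.0], [0.51, 0.86, -0.0], [-0.0, -0.0, -1.0]]
ft_force: [0.9, 0.3, 0.3]
gripper_width: 0.599
grip_force: 0.0
```

carry_out(
  targets=[
    {"tx":0,"ty":0,"tz":0,"ax":0,"ay":0,"az":0.117,"jaw":0.6},
    {"tx":0,"ty":0,"tz":0,"ax":0,"ay":0,"az":0.117,"jaw":0.6},
    {"tx":0,"ty":0,"tz":0,"ax":0,"ay":0,"az":0.117,"jaw":0.6},
    {"tx":0,"ty":0,"tz":0,"ax":0,"ay":0,"az":0,"jaw":0.6},
    {"tx":0,"ty":0,"tz":0,"ax":0,"ay":0,"az":0,"jaw":0.6},
  ],
)

```text
clock: 15.7
tool_pos: [0.4304, -0.2122, 0.164]
orientation: [[-0.984, 0.176, 0.0], [0.176, 0.984, -0.0], [-0.0, -0.0, -1.0]]
ft_force: [-0.5, 0.6, 0.5]
gripper_width: 0.599
grip_force: 0.0
```

```bash
python3 w.py w6.png cam_pivot:.04 cam_grip:.098 jaw_grip:.065 stop_face:.012 jaw_face:.0125
```

```text
15.7 [ 0.4304 -0.2122  0.164 ] [[-0.9844  0.176  -0.0002]
 [ 0.176   0.9844 -0.0001]] 0.5991749541724024 0.0 [-0.5466  0.648   0.5186]
cam [ 0.3563 -0.1998  0.3042] [ 0.2703 -0.0471 -0.9616]
cam_pivot [316.6, 300.9] 0.68 [ 0.4816 -0.223   0.04  ]
cam_grip [339.8, 337.5] 0.63 [ 0.4836 -0.2073  0.098 ]
jaw_grip [317.1, 250.2] 0.84 [ 0.43   -0.2133  0.065 ]
stop_face [314.6, 164.1] 0.58 [ 0.3721 -0.205   0.012 ]
jaw_face [316.9, 219.3] 0.97 [ 0.4184 -0.2114  0.0125]
```

View pics/w6.png

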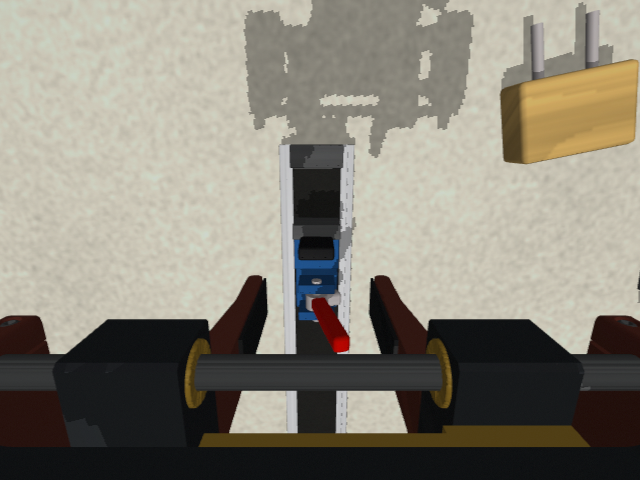

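The post is centred at (317,247). The lever stands leaning slightly towards +y, with its top at (340,340), so I'll check its angle. Then I'll grip the post.

```bash
python3 -c "
from h import *
c=cam('wrist')
p=np.array([.4805,-.2205,.04]); ey=np.array([.176,.984,0])
for a in(0,.2,.3,.4,.5,.6):
  print(a,proj('wrist',p+.07*(np.sin(a)*ey+np.array([0,0,np.cos(a)])),c))
im=cv2.imread('pics/w6.png');m=cv2.inRange(im,(0,0,120),(60,60,255));ys,xs=np.nonzero(m[:380]);print(xs[ys>335].mean(),xs.min(),xs.max(),ys.max())
"
```

```text
0 [319.57839549 346.82610256]
0.2 [340.99969416 345.62217557]
0.3 [351.19408181 344.13341714]
0.4 [360.79974943 342.10227987]
0.5 [369.66108236 339.58182485]
0.6 [377.65059541 336.63474654]
340.6136363636364 333 348 351
```

carry_out(
  targets=[
    {"tx":0,"ty":0,"tz":-0.9,"ax":0,"ay":0,"az":0,"jaw":0.6},
    {"tx":0,"ty":0,"tz":-0.9,"ax":0,"ay":0,"az":0,"jaw":0.6},
    {"tx":0,"ty":0,"tz":-0.9,"ax":0,"ay":0,"az":0,"jaw":0.6},
    {"tx":0,"ty":0,"tz":-0.9,"ax":0,"ay":0,"az":0,"jaw":0.6},
    {"tx":0,"ty":0,"tz":0,"ax":0,"ay":0,"az":0,"jaw":0},
    {"tx":0,"ty":0,"tz":0,"ax":0,"ay":0,"az":0,"jaw":0},
    {"tx":0,"ty":0,"tz":0,"ax":0,"ay":0,"az":0,"jaw":0},
    {"tx":0,"ty":0,"tz":0,"ax":0,"ay":0,"az":0,"jaw":0},
  ],
)

```text
clock: 16.67
tool_pos: [0.4311, -0.2125, 0.0752]
orientation: [[-0.985, 0.173, 0.002], [0.173, 0.985, -0.001], [-0.002, -0.001, -1.0]]
ft_force: [1.2, 0.6, -0.8]
gripper_width: 0.339
grip_force: 0.0
```

The lever angle is about 0.2 rad, so the jaw is free. I'll finish closing and draw it back.

carry_out(
  targets=[
    {"tx":0,"ty":0,"tz":0,"ax":0,"ay":0,"az":0,"jaw":0},
    {"tx":0,"ty":0,"tz":0,"ax":0,"ay":0,"az":0,"jaw":0},
    {"tx":0.3,"ty":-0.05,"tz":0,"ax":0,"ay":0,"az":0,"jaw":0},
    {"tx":0.7,"ty":-0.125,"tz":0,"ax":0,"ay":0,"az":0,"jaw":0},
    {"tx":0.9,"ty":-0.161,"tz":0,"ax":0,"ay":0,"az":0,"jaw":0},
    {"tx":0.9,"ty":-0.161,"tz":0,"ax":0,"ay":0,"az":0,"jaw":0},
    {"tx":0.9,"ty":-0.161,"tz":0,"ax":0,"ay":0,"az":0,"jaw":0},
    {"tx":0.9,"ty":-0.161,"tz":0,"ax":0,"ay":0,"az":0,"jaw":0},
  ],
  squeeze=30,
)

```text
clock: 17.33
tool_pos: [0.5456, -0.2343, 0.0752]
orientation: [[-0.985, 0.172, -0.0], [0.172, 0.985, -0.002], [0.0, -0.002, -1.0]]
ft_force: [-5.0, -11.4, -1.0]
gripper_width: 0.294
grip_force: 30.0
```

carry_out(
  targets=[
    {"tx":0.8,"ty":-0.143,"tz":0,"ax":0,"ay":0,"az":0,"jaw":0},
    {"tx":0.6,"ty":-0.107,"tz":0,"ax":0,"ay":0,"az":0,"jaw":0},
    {"tx":0.3,"ty":-0.054,"tz":0,"ax":0,"ay":0,"az":0,"jaw":0},
    {"tx":0,"ty":0,"tz":0,"ax":0,"ay":0,"az":0,"jaw":0},
  ],
)

```text
clock: 17.67
tool_pos: [0.5899, -0.2423, 0.0753]
orientation: [[-0.985, 0.172, 0.003], [0.172, 0.985, -0.003], [-0.004, -0.003, -1.0]]
ft_force: [0.7, -8.7, -3.8]
gripper_width: 0.29
grip_force: 30.0
```

carry_out(
  targets=[
    {"tx":0,"ty":0,"tz":0,"ax":0,"ay":0,"az":0,"jaw":0.6},
    {"tx":0,"ty":0,"tz":0,"ax":0,"ay":0,"az":0,"jaw":0.6},
    {"tx":0,"ty":0,"tz":0,"ax":0,"ay":0,"az":0,"jaw":0.6},
    {"tx":0,"ty":0,"tz":0.6,"ax":0,"ay":0,"az":0,"jaw":0.6},
    {"tx":0,"ty":0,"tz":1,"ax":0,"ay":0,"az":0,"jaw":0.8},
    {"tx":0,"ty":0,"tz":1,"ax":0,"ay":0,"az":0,"jaw":1},
    {"tx":-0.5,"ty":0.09,"tz":1,"ax":0,"ay":0,"az":0,"jaw":1},
    {"tx":-1,"ty":0.18,"tz":1,"ax":0,"ay":0,"az":0,"jaw":1},
  ],
)

```text
clock: 18.33
tool_pos: [0.5519, -0.2335, 0.1908]
orientation: [[-0.985, 0.172, 0.003], [0.172, 0.985, -0.001], [-0.003, -0.0, -1.0]]
ft_force: [0.1, -0.2, -0.6]
gripper_width: 0.859
grip_force: 0.0
```

carry_out(
  targets=[
    {"tx":-1,"ty":0.18,"tz":1,"ax":0,"ay":0,"az":0,"jaw":1},
    {"tx":-1,"ty":0.18,"tz":1,"ax":0,"ay":0,"az":0,"jaw":1},
    {"tx":-1,"ty":0.18,"tz":0,"ax":0,"ay":0,"az":0,"jaw":1},
    {"tx":0,"ty":0,"tz":0,"ax":0,"ay":0,"az":0,"jaw":1},
  ],
)

```text
clock: 18.67
tool_pos: [0.4718, -0.2188, 0.2406]
orientation: [[-0.985, 0.173, 0.0], [0.173, 0.985, -0.0], [-0.0, -0.0, -1.0]]
ft_force: [-0.8, -0.9, -1.5]
gripper_width: 0.998
grip_force: 0.0
```

```bash
python3 w.py w7.png cam_pivot:.04 jaw_grip:.065 stop_face:.012 jaw_face:.0125 rack:0; python3 - <<'E'
from h import *
c=cam('wrist'); g=cv2.imread('pics/w7.png')
# edges of the dark bed per row
gr=g.max(axis=2)
for r in range(60,280,20):
    print(r, ''.join('%4d'%v for v in gr[r,270:370:3]))
E
```

```text
18.6667 [ 0.4718 -0.2188  0.2406] [[-0.985   0.1728 -0.    ]
 [ 0.1728  0.985  -0.0001]] 0.9976373080647465 0.0 [-0.8296 -0.8551 -1.4912]
cam [ 0.3977 -0.2067  0.3809] [ 0.2703 -0.0462 -0.9617]
cam_pivot [318.3, 365.4] 0.61 [ 0.6396 -0.2483  0.04  ]
jaw_grip [316.7, 336.2] 0.85 [ 0.587  -0.2408  0.065 ]
stop_face [317.0, 116.3] 0.89 [ 0.3714 -0.2025  0.012 ]
stop_face [311.8, 338.2] 0.25 [ 0.6204 -0.2528  0.012 ]
jaw_face [317.7, 302.5] 0.61 [ 0.5746 -0.2375  0.0125]
rack [317.1, 243.6] 0.57 [ 0.5071 -0.2263  0.    ]
60  153 121 116 118 119 120 119 123 120 119 122 125 122 119 118 122 124 117 117 120 126 126 122 125 125 123 119 120 121 121 122 119 118 122
80  182 185 123 122 124 120 117 121 120 123 123 124 126 126 124 121 118 121 121 122 119 125 118 121 183 180 180 159 181 151 175 178 119 184
100  179 181 186 182 183 186 103 111  88  47  46  47  68  70  69  70  69  69  69  68  67  67  68 119 123 119 161 186 183 185 185 184 185 186
120  184 187 189 186 187 165 177 149 119 100 143 142 141 181 182 178 180 176 178 184 179 178 165 179 158 179 187 187 187 185 183 187 186 187
140  182 177 18
[... 271 characters left out ...]
 187 182 187 193 188 186 173 173 183 122  29  27  25  28  26  27  27  27  27  27  28  27 182 181 178 183 186 187 186 192 192 186 189 187
200  187 188 188 190 193 186 165 175 184 129  28  28  26  28  28  28  27  27  28  29  28  27 183 157 180 159 183 187 186 187 187 188 184 185
220  186 193 191 187 187 188 165 179 184 143  28  27  26  26  27  27  26  27  27  27  29  27 183 143 183 184 187 184 187 186 187 188 187 187
240  186 187 181 185 187 188 173 182 183 161  27  28  27  28  27  28  27  29  26  28  26  31 180 171 188 188 185 187 187 187 188 187 183 188
260  188 188 187 187 189 188 164 186 183 184  25  27  27  25  28  25  28  28  27  27  27  91 180 161 182 188 187 187 184 184 182 182 187 185
```

View pics/w7.png

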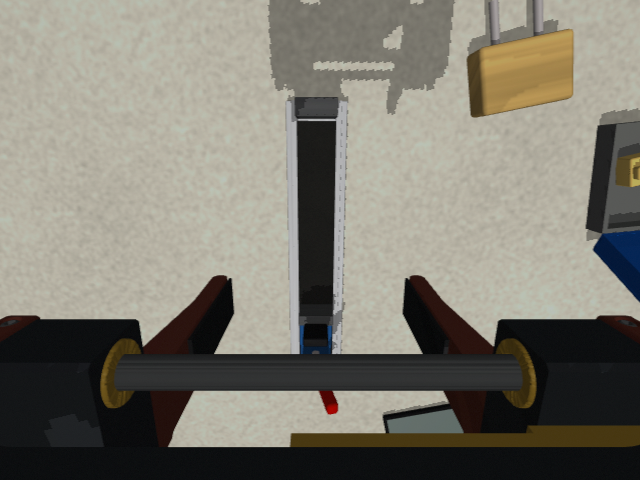

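The view shows the empty bed between the stop, whose face foot is at (317,121), and the jaw at row 302. The bed centre line is at column 316. Now I'll compute the row line.

```bash
python3 - <<'E'
from h import *
c=cam('wrist'); g=cv2.imread('pics/w7.png').max(axis=2).astype(float)
P=[]
for r in range(135,295,10):
    d=np.nonzero(g[r,285:350]<70)[0]+285; P.append(at_z('wrist',((d[0]+d[-1])/2,r),.014,c)[:2])
P=np.array(P); k=np.polyfit(P[:,0],P[:,1],1); print(k,np.degrees(np.arctan(k[0])),"y at .3714,.5:",np.polyval(k,[.3714,.4304,.5,.5899]))
print(g[110:130,316].astype(int))
for r in(116,118,120,122,124): print(r,at_z('wrist',(316.5,r),.012,c)[:2],at_z('wrist',(316.5,r),.042,c)[:2],at_z('wrist',(316.5,r),.03,c)[:2])
E
```

```text
[-0.17984215 -0.13697871] -10.195213447406228 y at .3714,.5: [-0.20377208 -0.21438277 -0.22689979 -0.2430676 ]
[ 69  70  70  69  56  66  43  34  69 176 178  43  28  28  26  29  25  27
  28  25]
116 [ 0.37538799 -0.2041065 ] [ 0.37756247 -0.20442157] [ 0.37669268 -0.20429554]
118 [ 0.37725721 -0.2044361 ] [ 0.37927882 -0.2047242 ] [ 0.37847018 -0.20460896]
120 [ 0.37913206 -0.20476668] [ 0.38100035 -0.20502775] [ 0.38025304 -0.20492332]
122 [ 0.38101257 -0.20509826] [ 0.38272708 -0.20533222] [ 0.38204128 -0.20523864]
124 [ 0.38289877 -0.20543085] [ 0.38445903 -0.20563761] [ 0.38383492 -0.2055549 ]
```

carry_out(
  targets=[
    {"tx":0.1,"ty":1,"tz":0,"ax":0,"ay":0,"az":-0.088,"jaw":0.6},
    {"tx":0.1,"ty":1,"tz":0,"ax":0,"ay":0,"az":-0.088,"jaw":0.6},
    {"tx":0.1,"ty":1,"tz":0,"ax":0,"ay":0,"az":-0.088,"jaw":0.6},
    {"tx":0.1,"ty":1,"tz":0,"ax":0,"ay":0,"az":-0.088,"jaw":0.6},
    {"tx":0.1,"ty":1,"tz":0,"ax":0,"ay":0,"az":-0.088,"jaw":0.6},
    {"tx":0.1,"ty":1,"tz":0,"ax":0,"ay":0,"az":-0.088,"jaw":0.6},
    {"tx":0.1,"ty":1,"tz":0,"ax":0,"ay":0,"az":-0.088,"jaw":0.6},
    {"tx":0.1,"ty":1,"tz":0,"ax":0,"ay":0,"az":-0.088,"jaw":0.6},
  ],
)

```text
clock: 19.63
tool_pos: [0.4958, -0.0185, 0.2383]
orientation: [[-0.61, 0.793, -0.001], [0.793, 0.61, 0.0], [0.001, -0.001, -1.0]]
ft_force: [0.8, -0.4, -0.1]
gripper_width: 0.605
grip_force: 0.0
```

carry_out(
  targets=[
    {"tx":0.1,"ty":1,"tz":0,"ax":0,"ay":0,"az":-0.088,"jaw":0.6},
    {"tx":0.1,"ty":1,"tz":0,"ax":0,"ay":0,"az":-0.088,"jaw":0.6},
    {"tx":0.1,"ty":1,"tz":0,"ax":0,"ay":0,"az":-0.088,"jaw":0.6},
    {"tx":0.1,"ty":1,"tz":0,"ax":0,"ay":0,"az":-0.088,"jaw":0.6},
    {"tx":0.1,"ty":1,"tz":0,"ax":0,"ay":0,"az":-0.088,"jaw":0.6},
    {"tx":0,"ty":1,"tz":0,"ax":0,"ay":0,"az":-0.088,"jaw":0.6},
    {"tx":0,"ty":0.5,"tz":0,"ax":0,"ay":0,"az":-0.088,"jaw":0.6},
    {"tx":0,"ty":0.5,"tz":0,"ax":0,"ay":0,"az":-0.088,"jaw":0.6},
  ],
)

```text
clock: 20.3
tool_pos: [0.5082, 0.1568, 0.2382]
orientation: [[0.08, 0.997, -0.001], [0.997, -0.08, -0.0], [-0.0, -0.001, -1.0]]
ft_force: [0.9, -0.6, 0.5]
gripper_width: 0.6
grip_force: 0.0
```

carry_out(
  targets=[
    {"tx":0,"ty":0,"tz":0,"ax":0,"ay":0,"az":0,"jaw":0.6},
    {"tx":0,"ty":0,"tz":0,"ax":0,"ay":0,"az":0,"jaw":0.6},
    {"tx":0,"ty":0,"tz":0,"ax":0,"ay":0,"az":0,"jaw":0.6},
  ],
)

```text
clock: 20.55
tool_pos: [0.5079, 0.1547, 0.2384]
orientation: [[0.074, 0.997, -0.001], [0.997, -0.074, -0.0], [-0.001, -0.001, -1.0]]
ft_force: [0.1, -0.2, -0.2]
gripper_width: 0.599
grip_force: 0.0
```

```bash
cat > m.py <<'E'
import sys
from h import *
np.set_printoptions(precision=4,suppress=True)
s=status.state(); print(s["clock"],s["tool_pos"],s["orientation"][:,0])
c=cam("wrist"); im=snap("wrist",sys.argv[1])
hsv=cv2.cvtColor(im,cv2.COLOR_RGB2HSV)
R=nets.landmark_of("wrist","model0")
for r in R:
    if r["confidence"]>.3: print("lm",r["point"],round(r["confidence"],2),at_z("wrist",r["point"],float(sys.argv[2]),c))
cm={"yellow":(18,34,110),"green":(35,75,60),"blue":(85,112,60)}
zt=float(sys.argv[2])+.034
for k,(a,b,sm) in cm.items():
    m=cv2.inRange(hsv,(a,sm if k=="yellow" else 45,120),(b,150 if k=="blue" else 255,255)); m[420:]=0
    m=cv2.morphologyEx(m,cv2.MORPH_CLOSE,np.ones((5,5)))
    n,l,st,ce=cv2.connectedComponentsWithStats(m)
    for i in range(1,n):
        if 250<st[i,4]<6000:
            box=cv2.minAreaRect(cv2.findNonZero((l==i).astype(np.uint8)))
            hull=cv2.fillConvexPoly(np.zeros_like(m),cv2.convexHull(cv2.findNonZero((l==i).astype(np.uint8))),1)
            w=(hull>0)&(hsv[:,:,1]<45)&(hsv[:,:,2]>150)
            ys,xs=np.nonzero(w)
            print(k,st[i].tolist(),np.round(ce[i],1),box[1],box[2],"teeth",len(xs))
            if len(xs)>20:
                W=np.array([at_z("wrist",(x,y),zt,c)[:2] for x,y in zip(xs,ys)])
                mu=(W.max(0)+W.min(0))/2; u,sv,vt=np.linalg.svd(W-W.mean(0),full_matrices=False)
                d=vt[0]*np.sign(vt[0][1]); pr=(W-W.mean(0))@d
                print("   teeth c",W.mean(0)+d*(pr.max()+pr.min())/2,"len",np.ptp(pr),"yaw",np.degrees(np.arctan2(d[1],d[0])))
E
python3 m.py w8.png .005
```

```text
20.55 [0.5079 0.1547 0.2384] [ 0.074   0.9973 -0.0005]
lm [292.5, 243.4] 0.66 [0.4763 0.1229 0.005 ]
lm [311.1, 170.0] 0.65 [0.5039 0.2027 0.005 ]
yellow [278, 223, 33, 44, 920] [294.7 242.7] (43.36486053466797, 28.382474899291992) 81.46923065185547 teeth 173
   teeth c [0.4799 0.1251] len 0.035740627591092644 yaw 93.94918957267465
yellow [442, 349, 10, 59, 270] [447.1 379.6] (58.061241149902344, 8.489921569824219) 88.99491119384766 teeth 0
green [279, 104, 32, 47, 1176] [294.8 126.5] (46.0, 31.0) 90.0 teeth 296
   teeth c [0.4914 0.2465] len 0.037447850403936736 yaw 85.99144832895269
blue [294, 150, 33, 45, 992] [310.5 171.1] (43.56361770629883, 29.75824546813965) 85.60128784179688 teeth 286
   teeth c [0.5044 0.2015] len 0.037721033528245344 yaw 89.26590600899945
```

View pics/w8.png

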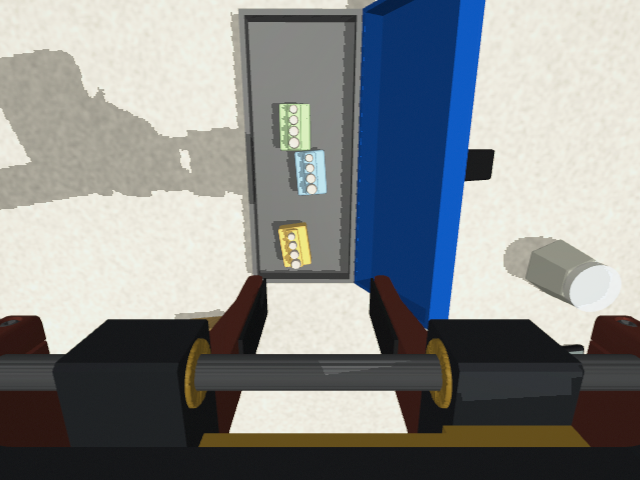

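The view shows yellow at (294,243), blue at (310,171) and green at (295,126). Blue seems to have been knocked towards green. I'll take yellow first.

carry_out(
  targets=[
    {"tx":-0.23,"ty":-0.24,"tz":-0.96,"ax":0,"ay":0,"az":0.068,"jaw":0.4},
    {"tx":-0.23,"ty":-0.24,"tz":-0.96,"ax":0,"ay":0,"az":0.068,"jaw":0.4},
    {"tx":-0.23,"ty":-0.24,"tz":-0.96,"ax":0,"ay":0,"az":0,"jaw":0.4},
    {"tx":-0.23,"ty":-0.24,"tz":-0.96,"ax":0,"ay":0,"az":0,"jaw":0.4},
    {"tx":-0.23,"ty":-0.24,"tz":-0.96,"ax":0,"ay":0,"az":0,"jaw":0.4},
    {"tx":0,"ty":0,"tz":-0.96,"ax":0,"ay":0,"az":0,"jaw":0.4},
    {"tx":0,"ty":0,"tz":0,"ax":0,"ay":0,"az":0,"jaw":0.4},
    {"tx":0,"ty":0,"tz":0,"ax":0,"ay":0,"az":0,"jaw":0.4},
  ],
)

```text
clock: 21.32
tool_pos: [0.4786, 0.1244, 0.0944]
orientation: [[-0.065, 0.998, -0.002], [0.998, 0.065, -0.001], [-0.0, -0.002, -1.0]]
ft_force: [0.5, -0.5, 0.6]
gripper_width: 0.401
grip_force: 0.0
```

```bash
python3 m.py w9.png .005
```

```text
21.3167 [0.4786 0.1244 0.0944] [-0.0651  0.9979 -0.0004]
lm [365.6, 141.3] 0.93 [0.5039 0.2021 0.005 ]
lm [354.5, 65.3] 0.83 [0.4926 0.2458 0.005 ]
lm [317.6, 257.1] 0.7 [0.4782 0.122  0.005 ]
yellow [298, 225, 46, 73, 2467] [320.3 256.4] (72.0, 45.0) 90.0 teeth 419
   teeth c [0.4798 0.1248] len 0.03491194353659078 yaw 93.63638450421178
yellow [402, 348, 8, 60, 252] [405.7 379. ] (59.0, 7.0) 90.0 teeth 0
green [324, 8, 66, 94, 3678] [355.2  54.7] (55.272789001464844, 91.46239471435547) 8.746162414550781 teeth 905
   teeth c [0.4918 0.2447] len 0.04004872040753982 yaw 86.13723111709825
blue [342, 102, 57, 80, 2677] [366.3 138. ] (51.73733901977539, 77.8136215209961) 4.763641834259033 teeth 1123
   teeth c [0.5059 0.2012] len 0.038869579440693275 yaw 96.06002329229916
```

View pics/w9.png

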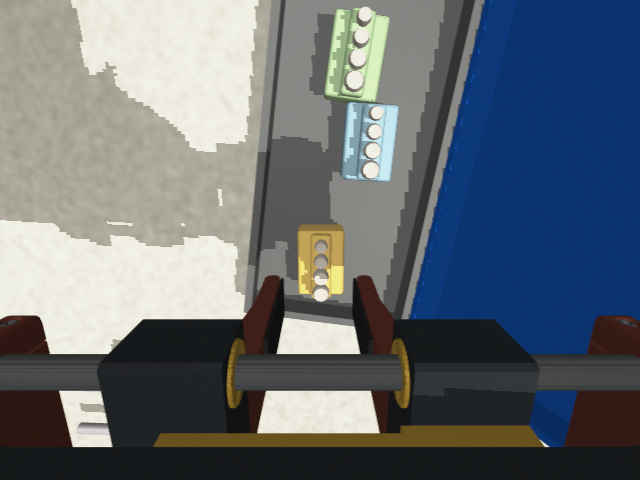

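Yellow is centred and aligned between the fingers at (320,260). I'll go down and close.

carry_out(
  targets=[
    {"tx":0,"ty":0,"tz":-0.89,"ax":0,"ay":0,"az":0,"jaw":0.4},
    {"tx":0,"ty":0,"tz":-0.89,"ax":0,"ay":0,"az":0,"jaw":0.4},
    {"tx":0,"ty":0,"tz":0,"ax":0,"ay":0,"az":0,"jaw":0.4},
    {"tx":0,"ty":0,"tz":0,"ax":0,"ay":0,"az":0,"jaw":0},
    {"tx":0,"ty":0,"tz":0,"ax":0,"ay":0,"az":0,"jaw":0},
    {"tx":0,"ty":0,"tz":0,"ax":0,"ay":0,"az":0,"jaw":0},
    {"tx":0,"ty":0,"tz":0,"ax":0,"ay":0,"az":0,"jaw":0},
    {"tx":0,"ty":0,"tz":0,"ax":0,"ay":0,"az":0,"jaw":0},
  ],
  squeeze=25,
)

```text
clock: 22.08
tool_pos: [0.4801, 0.1253, 0.0518]
orientation: [[-0.065, 0.998, 0.002], [0.998, 0.065, 0.001], [0.0, 0.002, -1.0]]
ft_force: [-0.5, 0.5, 7.9]
gripper_width: 0.156
grip_force: 25.0
```

carry_out(
  targets=[
    {"tx":0,"ty":0,"tz":0.4,"ax":0,"ay":0,"az":0,"jaw":0},
    {"tx":0,"ty":0,"tz":0.8,"ax":0,"ay":0,"az":0,"jaw":0},
    {"tx":0,"ty":0,"tz":0.8,"ax":0,"ay":0,"az":0,"jaw":0},
    {"tx":0,"ty":-0.2,"tz":0.8,"ax":0,"ay":0,"az":0,"jaw":0},
    {"tx":0,"ty":-0.6,"tz":0.8,"ax":0,"ay":0,"az":0,"jaw":0},
    {"tx":-0.23,"ty":-0.95,"tz":0.4,"ax":0,"ay":0,"az":0.115,"jaw":0},
    {"tx":-0.23,"ty":-0.95,"tz":0,"ax":0,"ay":0,"az":0.115,"jaw":0},
    {"tx":-0.23,"ty":-0.95,"tz":0,"ax":0,"ay":0,"az":0.115,"jaw":0},
  ],
)

```text
clock: 22.75
tool_pos: [0.4621, 0.0331, 0.1522]
orientation: [[-0.42, 0.907, 0.003], [0.907, 0.42, 0.0], [-0.001, 0.003, -1.0]]
ft_force: [1.0, -0.4, -1.5]
gripper_width: 0.157
grip_force: 25.0
```

carry_out(
  targets=[
    {"tx":-0.23,"ty":-0.95,"tz":0,"ax":0,"ay":0,"az":0.115,"jaw":0},
    {"tx":-0.23,"ty":-0.95,"tz":0,"ax":0,"ay":0,"az":0.115,"jaw":0},
    {"tx":-0.23,"ty":-0.95,"tz":0,"ax":0,"ay":0,"az":0.115,"jaw":0},
    {"tx":-0.23,"ty":-0.95,"tz":0,"ax":0,"ay":0,"az":0.115,"jaw":0},
    {"tx":-0.23,"ty":-0.95,"tz":0,"ax":0,"ay":0,"az":0.115,"jaw":0},
    {"tx":-0.23,"ty":-0.95,"tz":0,"ax":0,"ay":0,"az":0.115,"jaw":0},
    {"tx":-0.23,"ty":-0.95,"tz":0,"ax":0,"ay":0,"az":0.115,"jaw":0},
    {"tx":-0.23,"ty":-0.95,"tz":0,"ax":0,"ay":0,"az":0.115,"jaw":0},
  ],
)

```text
clock: 23.42
tool_pos: [0.4153, -0.1573, 0.1513]
orientation: [[-0.985, 0.174, 0.001], [0.174, 0.985, -0.0], [-0.001, -0.0, -1.0]]
ft_force: [-0.9, -0.0, -1.1]
gripper_width: 0.156
grip_force: 25.0
```

carry_out(
  targets=[
    {"tx":-0.23,"ty":-0.95,"tz":0,"ax":0,"ay":0,"az":0,"jaw":0},
    {"tx":-0.23,"ty":-0.95,"tz":0,"ax":0,"ay":0,"az":0,"jaw":0},
    {"tx":0,"ty":0,"tz":0,"ax":0,"ay":0,"az":0,"jaw":0},
    {"tx":0,"ty":0,"tz":0,"ax":0,"ay":0,"az":0,"jaw":0},
    {"tx":0,"ty":0,"tz":0,"ax":0,"ay":0,"az":0,"jaw":0},
  ],
)

```text
clock: 23.83
tool_pos: [0.4042, -0.2033, 0.1508]
orientation: [[-0.984, 0.18, 0.0], [0.18, 0.984, 0.0], [-0.0, 0.0, -1.0]]
ft_force: [-0.7, -0.0, -1.9]
gripper_width: 0.159
grip_force: 25.0
```

carry_out(
  targets=[
    {"tx":-0.12,"ty":-0.2,"tz":0,"ax":0,"ay":0,"az":0,"jaw":0},
    {"tx":0,"ty":0,"tz":-0.9,"ax":0,"ay":0,"az":0,"jaw":0},
    {"tx":0,"ty":0,"tz":-0.9,"ax":0,"ay":0,"az":0,"jaw":0},
    {"tx":0,"ty":0,"tz":-0.9,"ax":0,"ay":0,"az":0,"jaw":0},
    {"tx":0,"ty":0,"tz":-0.5,"ax":0,"ay":0,"az":0,"jaw":0},
    {"tx":0,"ty":0,"tz":-0.3,"ax":0,"ay":0,"az":0,"jaw":0},
    {"tx":0,"ty":0,"tz":0,"ax":0,"ay":0,"az":0,"jaw":0},
    {"tx":0,"ty":0,"tz":0,"ax":0,"ay":0,"az":0,"jaw":0},
  ],
)

```text
clock: 24.5
tool_pos: [0.4014, -0.2083, 0.063]
orientation: [[-0.984, 0.179, -0.0], [0.179, 0.984, 0.0], [0.001, 0.0, -1.0]]
ft_force: [-0.8, 0.6, -0.0]
gripper_width: 0.157
grip_force: 25.0
```

carry_out(
  targets=[
    {"tx":0,"ty":0,"tz":-0.08,"ax":0,"ay":0,"az":0,"jaw":0},
    {"tx":0,"ty":0,"tz":-0.08,"ax":0,"ay":0,"az":0,"jaw":0},
    {"tx":0,"ty":0,"tz":0,"ax":0,"ay":0,"az":0,"jaw":0},
  ],
)

```text
clock: 24.75
tool_pos: [0.4016, -0.2088, 0.0593]
orientation: [[-0.984, 0.18, 0.001], [0.18, 0.984, -0.001], [-0.001, -0.0, -1.0]]
ft_force: [0.5, -1.2, -0.8]
gripper_width: 0.16
grip_force: 25.0
```

carry_out(
  targets=[
    {"tx":0,"ty":0,"tz":0,"ax":0,"ay":0,"az":0,"jaw":0.42},
    {"tx":0,"ty":0,"tz":0,"ax":0,"ay":0,"az":0,"jaw":0.42},
    {"tx":0,"ty":0,"tz":0,"ax":0,"ay":0,"az":0,"jaw":0.42},
    {"tx":0,"ty":0,"tz":0,"ax":0,"ay":0,"az":0,"jaw":0.42},
    {"tx":0,"ty":0,"tz":0.8,"ax":0,"ay":0,"az":0,"jaw":0.42},
    {"tx":0,"ty":0,"tz":1,"ax":0,"ay":0,"az":0,"jaw":0.42},
    {"tx":0,"ty":0,"tz":1,"ax":0,"ay":0,"az":0,"jaw":0.42},
    {"tx":0.22,"ty":0.96,"tz":1,"ax":0,"ay":0,"az":-0.111,"jaw":0.42},
  ],
)

```text
clock: 25.42
tool_pos: [0.4069, -0.1865, 0.1551]
orientation: [[-0.956, 0.293, 0.001], [0.293, 0.956, -0.001], [-0.001, -0.001, -1.0]]
ft_force: [0.7, -0.0, -0.4]
gripper_width: 0.421
grip_force: 0.0
```

carry_out(
  targets=[
    {"tx":0.24,"ty":0.96,"tz":0,"ax":0,"ay":0,"az":-0.111,"jaw":0.42},
    {"tx":0.24,"ty":0.96,"tz":0,"ax":0,"ay":0,"az":-0.111,"jaw":0.42},
    {"tx":0.24,"ty":0.96,"tz":0,"ax":0,"ay":0,"az":-0.111,"jaw":0.42},
    {"tx":0.24,"ty":0.96,"tz":0,"ax":0,"ay":0,"az":-0.111,"jaw":0.42},
    {"tx":0.24,"ty":0.96,"tz":0,"ax":0,"ay":0,"az":-0.111,"jaw":0.42},
    {"tx":0.24,"ty":0.96,"tz":0,"ax":0,"ay":0,"az":-0.111,"jaw":0.42},
    {"tx":0.24,"ty":0.96,"tz":0,"ax":0,"ay":0,"az":-0.111,"jaw":0.42},
    {"tx":0.24,"ty":0.96,"tz":0,"ax":0,"ay":0,"az":-0.111,"jaw":0.42},
  ],
)

```text
clock: 26.08
tool_pos: [0.4549, 0.0085, 0.154]
orientation: [[-0.332, 0.943, 0.0], [0.943, 0.332, -0.0], [-0.0, 0.0, -1.0]]
ft_force: [0.5, -1.0, 0.2]
gripper_width: 0.418
grip_force: 0.0
```

carry_out(
  targets=[
    {"tx":0.24,"ty":0.96,"tz":0,"ax":0,"ay":0,"az":-0.111,"jaw":0.42},
    {"tx":0.24,"ty":0.96,"tz":0,"ax":0,"ay":0,"az":-0.111,"jaw":0.42},
    {"tx":0.24,"ty":0.96,"tz":0,"ax":0,"ay":0,"az":-0.111,"jaw":0.42},
    {"tx":0.24,"ty":0.96,"tz":0,"ax":0,"ay":0,"az":0,"jaw":0.42},
    {"tx":0.24,"ty":0.96,"tz":0,"ax":0,"ay":0,"az":0,"jaw":0.42},
    {"tx":0,"ty":0.5,"tz":0,"ax":0,"ay":0,"az":0,"jaw":0.42},
    {"tx":0,"ty":0,"tz":0,"ax":0,"ay":0,"az":0,"jaw":0.42},
    {"tx":0,"ty":0,"tz":0,"ax":0,"ay":0,"az":0,"jaw":0.42},
  ],
)

```text
clock: 26.75
tool_pos: [0.4842, 0.1398, 0.1537]
orientation: [[0.003, 1.0, -0.001], [1.0, -0.003, -0.0], [-0.0, -0.001, -1.0]]
ft_force: [-0.2, 0.5, -0.6]
gripper_width: 0.424
grip_force: 0.0
```

```bash
python3 m.py w10.png .005
```

```text
26.75 [0.4842 0.1398 0.1537] [ 0.0031  1.     -0.0005]
lm [331.3, 102.5] 0.73 [0.4949 0.2454 0.005 ]
yellow [406, 348, 8, 60, 258] [409.8 378.9] (59.0, 7.0) 90.0 teeth 0
green [306, 64, 45, 67, 2082] [327.4  96.8] (41.439693450927734, 65.19070434570312) 4.763641834259033 teeth 518
   teeth c [0.492  0.2464] len 0.03777575360225856 yaw 86.20159041870991
blue [324, 132, 40, 58, 1723] [342.6 159.2] (38.99999237060547, 56.99999237060547) 0.0 teeth 487
   teeth c [0.5047 0.2016] len 0.039283111170489764 yaw 91.05635729440708
```

carry_out(
  targets=[
    {"tx":0.22,"ty":0.82,"tz":-0.3,"ax":0,"ay":0,"az":0,"jaw":0.42},
    {"tx":0.22,"ty":0.82,"tz":-0.5,"ax":0,"ay":0,"az":0,"jaw":0.42},
    {"tx":0.21,"ty":0.83,"tz":-0.7,"ax":0,"ay":0,"az":0,"jaw":0.42},
    {"tx":0,"ty":0,"tz":-0.7,"ax":0,"ay":0,"az":0,"jaw":0.42},
    {"tx":0,"ty":0,"tz":-0.7,"ax":0,"ay":0,"az":0,"jaw":0.42},
    {"tx":0,"ty":0,"tz":0,"ax":0,"ay":0,"az":0,"jaw":0.42},
    {"tx":0,"ty":0,"tz":0,"ax":0,"ay":0,"az":0,"jaw":0.42},
  ],
)

```text
clock: 27.43
tool_pos: [0.5003, 0.2003, 0.0809]
orientation: [[0.006, 1.0, -0.002], [1.0, -0.006, -0.001], [-0.001, -0.002, -1.0]]
ft_force: [-0.0, 0.2, 0.5]
gripper_width: 0.423
grip_force: 0.0
```

carry_out(
  targets=[
    {"tx":0,"ty":0.04,"tz":-0.5,"ax":0,"ay":0,"az":0,"jaw":0.42},
    {"tx":0,"ty":0,"tz":-0.4,"ax":0,"ay":0,"az":0,"jaw":0.42},
    {"tx":0,"ty":0,"tz":-0.27,"ax":0,"ay":0,"az":0,"jaw":0.42},
    {"tx":0,"ty":0,"tz":0,"ax":0,"ay":0,"az":0,"jaw":0},
    {"tx":0,"ty":0,"tz":0,"ax":0,"ay":0,"az":0,"jaw":0},
    {"tx":0,"ty":0,"tz":0,"ax":0,"ay":0,"az":0,"jaw":0},
    {"tx":0,"ty":0,"tz":0,"ax":0,"ay":0,"az":0,"jaw":0},
    {"tx":0,"ty":0,"tz":0,"ax":0,"ay":0,"az":0,"jaw":0},
  ],
)

```text
clock: 28.1
tool_pos: [0.5013, 0.2027, 0.0526]
orientation: [[0.005, 1.0, 0.001], [1.0, -0.005, 0.0], [0.0, 0.001, -1.0]]
ft_force: [0.6, -0.6, -0.4]
gripper_width: 0.157
grip_force: 24.9
```

carry_out(
  targets=[
    {"tx":0,"ty":0,"tz":0.4,"ax":0,"ay":0,"az":0,"jaw":0},
    {"tx":0,"ty":0,"tz":0.8,"ax":0,"ay":0,"az":0,"jaw":0},
    {"tx":0,"ty":0,"tz":0.8,"ax":0,"ay":0,"az":0,"jaw":0},
    {"tx":0,"ty":-0.2,"tz":0.8,"ax":0,"ay":0,"az":0,"jaw":0},
    {"tx":0,"ty":-0.6,"tz":0.8,"ax":0,"ay":0,"az":0,"jaw":0},
    {"tx":-0.12,"ty":-0.94,"tz":0.4,"ax":0,"ay":0,"az":0.111,"jaw":0},
    {"tx":-0.12,"ty":-0.94,"tz":0,"ax":0,"ay":0,"az":0.111,"jaw":0},
    {"tx":-0.12,"ty":-0.94,"tz":0,"ax":0,"ay":0,"az":0.111,"jaw":0},
  ],
)

```text
clock: 28.77
tool_pos: [0.4924, 0.1115, 0.1541]
orientation: [[-0.343, 0.939, 0.003], [0.939, 0.343, 0.001], [-0.0, 0.003, -1.0]]
ft_force: [0.1, -0.8, -0.6]
gripper_width: 0.156
grip_force: 24.9
```

carry_out(
  targets=[
    {"tx":-0.12,"ty":-0.94,"tz":0,"ax":0,"ay":0,"az":0.111,"jaw":0},
    {"tx":-0.12,"ty":-0.94,"tz":0,"ax":0,"ay":0,"az":0.111,"jaw":0},
    {"tx":-0.12,"ty":-0.94,"tz":0,"ax":0,"ay":0,"az":0.111,"jaw":0},
    {"tx":-0.12,"ty":-0.94,"tz":0,"ax":0,"ay":0,"az":0.111,"jaw":0},
    {"tx":-0.12,"ty":-0.94,"tz":0,"ax":0,"ay":0,"az":0.111,"jaw":0},
    {"tx":-0.12,"ty":-0.94,"tz":0,"ax":0,"ay":0,"az":0.111,"jaw":0},
    {"tx":-0.12,"ty":-0.94,"tz":0,"ax":0,"ay":0,"az":0.111,"jaw":0},
    {"tx":-0.12,"ty":-0.94,"tz":0,"ax":0,"ay":0,"az":0.111,"jaw":0},
  ],
)

```text
clock: 29.43
tool_pos: [0.4678, -0.077, 0.1531]
orientation: [[-0.958, 0.287, 0.001], [0.287, 0.958, -0.0], [-0.001, 0.0, -1.0]]
ft_force: [0.4, -1.8, -0.9]
gripper_width: 0.154
grip_force: 24.9
```

carry_out(
  targets=[
    {"tx":-0.12,"ty":-0.94,"tz":0,"ax":0,"ay":0,"az":0.111,"jaw":0},
    {"tx":-0.12,"ty":-0.94,"tz":0,"ax":0,"ay":0,"az":0,"jaw":0},
    {"tx":-0.12,"ty":-0.94,"tz":0,"ax":0,"ay":0,"az":0,"jaw":0},
    {"tx":-0.12,"ty":-0.94,"tz":0,"ax":0,"ay":0,"az":0,"jaw":0},
    {"tx":-0.12,"ty":-0.94,"tz":0,"ax":0,"ay":0,"az":0,"jaw":0},
    {"tx":-0.12,"ty":-0.94,"tz":0,"ax":0,"ay":0,"az":0,"jaw":0},
    {"tx":0,"ty":0,"tz":0,"ax":0,"ay":0,"az":0,"jaw":0},
    {"tx":0,"ty":0,"tz":0,"ax":0,"ay":0,"az":0,"jaw":0},
  ],
)

```text
clock: 30.1
tool_pos: [0.4499, -0.2177, 0.1528]
orientation: [[-0.983, 0.182, 0.001], [0.182, 0.983, -0.0], [-0.001, -0.0, -1.0]]
ft_force: [-1.4, 0.2, -1.0]
gripper_width: 0.155
grip_force: 24.9
```

```bash
python3 m.py w11.png .012
```

```text
30.1 [ 0.4499 -0.2177  0.1528] [-0.9833  0.182  -0.0006]
lm [319.9, 276.7] 0.69 [ 0.4868 -0.2232  0.012 ]
lm [318.1, 178.7] 0.64 [ 0.403  -0.2093  0.012 ]
yellow [298, 150, 40, 59, 1728] [317.2 176.9] (58.0, 39.0) 90.0 teeth 0
blue [291, 254, 55, 81, 1303] [320.2 271.9] (80.0, 54.0) 90.0 teeth 256
   teeth c [ 0.5008 -0.2262] len 0.03529793352509254 yaw 176.09556745666333
```

carry_out(
  targets=[
    {"tx":0.05,"ty":0,"tz":-0.9,"ax":0,"ay":0,"az":0,"jaw":0},
    {"tx":0,"ty":0,"tz":-0.9,"ax":0,"ay":0,"az":0,"jaw":0},
    {"tx":0,"ty":0,"tz":-0.9,"ax":0,"ay":0,"az":0,"jaw":0},
    {"tx":0,"ty":0,"tz":-0.5,"ax":0,"ay":0,"az":0,"jaw":0},
    {"tx":0,"ty":0,"tz":-0.3,"ax":0,"ay":0,"az":0,"jaw":0},
    {"tx":0,"ty":0,"tz":-0.19,"ax":0,"ay":0,"az":0,"jaw":0},
    {"tx":0,"ty":0,"tz":0,"ax":0,"ay":0,"az":0,"jaw":0},
    {"tx":0,"ty":0,"tz":0,"ax":0,"ay":0,"az":0,"jaw":0},
  ],
)

```text
clock: 30.87
tool_pos: [0.4518, -0.2166, 0.0604]
orientation: [[-0.984, 0.179, 0.001], [0.179, 0.984, -0.0], [-0.001, -0.0, -1.0]]
ft_force: [0.7, -0.3, -0.3]
gripper_width: 0.159
grip_force: 25.0
```

carry_out(
  targets=[
    {"tx":0,"ty":0,"tz":-0.02,"ax":0,"ay":0,"az":0,"jaw":0.42},
    {"tx":0,"ty":0,"tz":0,"ax":0,"ay":0,"az":0,"jaw":0.42},
    {"tx":0,"ty":0,"tz":0,"ax":0,"ay":0,"az":0,"jaw":0.42},
    {"tx":0,"ty":0,"tz":0,"ax":0,"ay":0,"az":0,"jaw":0.42},
    {"tx":0,"ty":0,"tz":0.8,"ax":0,"ay":0,"az":0,"jaw":0.42},
    {"tx":0,"ty":0,"tz":1,"ax":0,"ay":0,"az":0,"jaw":0.42},
    {"tx":0,"ty":0,"tz":1,"ax":0,"ay":0,"az":0,"jaw":0.42},
    {"tx":0.08,"ty":0.96,"tz":1,"ax":0,"ay":0,"az":-0.116,"jaw":0.42},
  ],
)

```text
clock: 31.53
tool_pos: [0.4538, -0.1951, 0.1558]
orientation: [[-0.955, 0.298, 0.001], [0.298, 0.955, -0.001], [-0.002, -0.001, -1.0]]
ft_force: [0.6, -0.1, 0.4]
gripper_width: 0.422
grip_force: 0.0
```

carry_out(
  targets=[
    {"tx":0.08,"ty":0.96,"tz":0,"ax":0,"ay":0,"az":-0.116,"jaw":0.42},
    {"tx":0.08,"ty":0.96,"tz":0,"ax":0,"ay":0,"az":-0.116,"jaw":0.42},
    {"tx":0.08,"ty":0.96,"tz":0,"ax":0,"ay":0,"az":-0.116,"jaw":0.42},
    {"tx":0.08,"ty":0.96,"tz":0,"ax":0,"ay":0,"az":-0.116,"jaw":0.42},
    {"tx":0.08,"ty":0.96,"tz":0,"ax":0,"ay":0,"az":-0.116,"jaw":0.42},
    {"tx":0.08,"ty":0.96,"tz":0,"ax":0,"ay":0,"az":-0.116,"jaw":0.42},
    {"tx":0.08,"ty":0.96,"tz":0,"ax":0,"ay":0,"az":-0.116,"jaw":0.42},
    {"tx":0.08,"ty":0.96,"tz":0,"ax":0,"ay":0,"az":-0.116,"jaw":0.42},
  ],
)

```text
clock: 32.2
tool_pos: [0.4693, 0.0002, 0.1547]
orientation: [[-0.287, 0.958, 0.0], [0.958, 0.287, -0.0], [-0.0, 0.0, -1.0]]
ft_force: [-1.4, -0.4, 0.1]
gripper_width: 0.416
grip_force: 0.0
```

carry_out(
  targets=[
    {"tx":0.08,"ty":0.96,"tz":0,"ax":0,"ay":0,"az":-0.116,"jaw":0.42},
    {"tx":0.08,"ty":0.96,"tz":0,"ax":0,"ay":0,"az":-0.116,"jaw":0.42},
    {"tx":0.08,"ty":0.96,"tz":0,"ax":0,"ay":0,"az":-0.116,"jaw":0.42},
    {"tx":0.08,"ty":0.96,"tz":0,"ax":0,"ay":0,"az":0,"jaw":0.42},
    {"tx":0.08,"ty":0.96,"tz":0,"ax":0,"ay":0,"az":0,"jaw":0.42},
    {"tx":0.08,"ty":0.96,"tz":0,"ax":0,"ay":0,"az":0,"jaw":0.42},
    {"tx":0.08,"ty":0.96,"tz":0,"ax":0,"ay":0,"az":0,"jaw":0.42},
    {"tx":0,"ty":0,"tz":0,"ax":0,"ay":0,"az":0,"jaw":0.42},
  ],
)

```text
clock: 32.87
tool_pos: [0.4841, 0.1702, 0.1548]
orientation: [[0.065, 0.998, 0.002], [0.998, -0.065, 0.001], [0.001, 0.002, -1.0]]
ft_force: [0.3, -0.4, -0.2]
gripper_width: 0.422
grip_force: 0.0
```

carry_out(
  targets=[
    {"tx":0,"ty":0,"tz":0,"ax":0,"ay":0,"az":0,"jaw":0.42},
    {"tx":0,"ty":0,"tz":0,"ax":0,"ay":0,"az":0,"jaw":0.42},
  ],
)

```text
clock: 33.03
tool_pos: [0.483, 0.1666, 0.1544]
orientation: [[0.067, 0.998, -0.0], [0.998, -0.067, -0.0], [-0.0, -0.0, -1.0]]
ft_force: [0.7, 0.3, -0.7]
gripper_width: 0.421
grip_force: 0.0
```

```bash
python3 m.py w12.png .005
```

```text
33.0333 [0.483  0.1666 0.1544] [ 0.0671  0.9977 -0.0004]
lm [324.4, 138.8] 0.58 [0.4933 0.2444 0.005 ]
yellow [406, 349, 8, 59, 257] [409.9 379. ] (58.0, 7.0) 90.0 teeth 0
green [302, 105, 41, 61, 1878] [322.  134.4] (60.0, 40.0) 90.0 teeth 478
   teeth c [0.4919 0.2459] len 0.03883466692003533 yaw 86.36088434488055
```

carry_out(
  targets=[
    {"tx":0.1,"ty":0.8,"tz":0,"ax":0,"ay":0,"az":0,"jaw":0.42},
    {"tx":0.1,"ty":0.8,"tz":-0.3,"ax":0,"ay":0,"az":0,"jaw":0.42},
    {"tx":0.1,"ty":0.8,"tz":-0.6,"ax":0,"ay":0,"az":0,"jaw":0.42},
    {"tx":0,"ty":0.76,"tz":-0.8,"ax":0,"ay":0,"az":0,"jaw":0.42},
    {"tx":0,"ty":0,"tz":-0.8,"ax":0,"ay":0,"az":0,"jaw":0.42},
    {"tx":0,"ty":0,"tz":-0.5,"ax":0,"ay":0,"az":0,"jaw":0.42},
    {"tx":0,"ty":0,"tz":0,"ax":0,"ay":0,"az":0,"jaw":0.42},
    {"tx":0,"ty":0,"tz":0,"ax":0,"ay":0,"az":0,"jaw":0.42},
  ],
)

```text
clock: 33.8
tool_pos: [0.4904, 0.2449, 0.079]
orientation: [[0.069, 0.998, -0.002], [0.998, -0.069, -0.001], [-0.001, -0.002, -1.0]]
ft_force: [-0.3, -0.8, -0.1]
gripper_width: 0.42
grip_force: 0.0
```

carry_out(
  targets=[
    {"tx":0,"ty":0,"tz":-0.6,"ax":0,"ay":0,"az":0,"jaw":0.42},
    {"tx":0,"ty":0,"tz":-0.48,"ax":0,"ay":0,"az":0,"jaw":0.42},
    {"tx":0,"ty":0,"tz":0,"ax":0,"ay":0,"az":0,"jaw":0},
    {"tx":0,"ty":0,"tz":0,"ax":0,"ay":0,"az":0,"jaw":0},
    {"tx":0,"ty":0,"tz":0,"ax":0,"ay":0,"az":0,"jaw":0},
    {"tx":0,"ty":0,"tz":0,"ax":0,"ay":0,"az":0,"jaw":0},
    {"tx":0,"ty":0,"tz":0,"ax":0,"ay":0,"az":0,"jaw":0},
  ],
)

```text
clock: 34.38
tool_pos: [0.4913, 0.2462, 0.0531]
orientation: [[0.067, 0.998, 0.001], [0.998, -0.067, 0.0], [0.0, 0.001, -1.0]]
ft_force: [0.8, -1.0, 2.8]
gripper_width: 0.157
grip_force: 25.0
```

carry_out(
  targets=[
    {"tx":0,"ty":0,"tz":0.4,"ax":0,"ay":0,"az":0,"jaw":0},
    {"tx":0,"ty":0,"tz":0.8,"ax":0,"ay":0,"az":0,"jaw":0},
    {"tx":0,"ty":0,"tz":0.8,"ax":0,"ay":0,"az":0,"jaw":0},
    {"tx":0,"ty":-0.2,"tz":0.8,"ax":0,"ay":0,"az":0,"jaw":0},
    {"tx":0,"ty":-0.6,"tz":0.8,"ax":0,"ay":0,"az":0,"jaw":0},
    {"tx":0.02,"ty":-0.95,"tz":0.4,"ax":0,"ay":0,"az":0.116,"jaw":0},
    {"tx":0.02,"ty":-0.95,"tz":0,"ax":0,"ay":0,"az":0.116,"jaw":0},
    {"tx":0.02,"ty":-0.95,"tz":0,"ax":0,"ay":0,"az":0.116,"jaw":0},
  ],
)

```text
clock: 35.05
tool_pos: [0.4927, 0.1543, 0.1543]
orientation: [[-0.299, 0.954, 0.003], [0.954, 0.299, 0.001], [-0.0, 0.003, -1.0]]
ft_force: [0.2, -0.4, -0.8]
gripper_width: 0.152
grip_force: 25.0
```

carry_out(
  targets=[
    {"tx":0.02,"ty":-0.95,"tz":0,"ax":0,"ay":0,"az":0.116,"jaw":0},
    {"tx":0.02,"ty":-0.95,"tz":0,"ax":0,"ay":0,"az":0.116,"jaw":0},
    {"tx":0.02,"ty":-0.95,"tz":0,"ax":0,"ay":0,"az":0.116,"jaw":0},
    {"tx":0.02,"ty":-0.95,"tz":0,"ax":0,"ay":0,"az":0.116,"jaw":0},
    {"tx":0.02,"ty":-0.95,"tz":0,"ax":0,"ay":0,"az":0.116,"jaw":0},
    {"tx":0.02,"ty":-0.95,"tz":0,"ax":0,"ay":0,"az":0.116,"jaw":0},
    {"tx":0.02,"ty":-0.95,"tz":0,"ax":0,"ay":0,"az":0.116,"jaw":0},
    {"tx":0.02,"ty":-0.95,"tz":0,"ax":0,"ay":0,"az":0.116,"jaw":0},
  ],
)

```text
clock: 35.72
tool_pos: [0.4962, -0.0362, 0.1533]
orientation: [[-0.957, 0.292, 0.001], [0.292, 0.957, -0.0], [-0.001, 0.0, -1.0]]
ft_force: [0.8, -0.3, -0.8]
gripper_width: 0.159
grip_force: 25.0
```

carry_out(
  targets=[
    {"tx":0.02,"ty":-0.95,"tz":0,"ax":0,"ay":0,"az":0.116,"jaw":0},
    {"tx":0.02,"ty":-0.95,"tz":0,"ax":0,"ay":0,"az":0,"jaw":0},
    {"tx":0.02,"ty":-0.95,"tz":0,"ax":0,"ay":0,"az":0,"jaw":0},
    {"tx":0.02,"ty":-0.95,"tz":0,"ax":0,"ay":0,"az":0,"jaw":0},
    {"tx":0.02,"ty":-0.95,"tz":0,"ax":0,"ay":0,"az":0,"jaw":0},
    {"tx":0.02,"ty":-0.95,"tz":0,"ax":0,"ay":0,"az":0,"jaw":0},
    {"tx":0.02,"ty":-0.95,"tz":0,"ax":0,"ay":0,"az":0,"jaw":0},
    {"tx":0,"ty":-0.95,"tz":0,"ax":0,"ay":0,"az":0,"jaw":0},
  ],
)

```text
clock: 36.38
tool_pos: [0.4998, -0.2263, 0.1534]
orientation: [[-0.984, 0.18, 0.001], [0.18, 0.984, -0.0], [-0.001, -0.0, -1.0]]
ft_force: [-0.1, 0.1, -0.5]
gripper_width: 0.154
grip_force: 25.0
```

carry_out(
  targets=[
    {"tx":0,"ty":0,"tz":0,"ax":0,"ay":0,"az":0,"jaw":0},
    {"tx":0,"ty":0,"tz":0,"ax":0,"ay":0,"az":0,"jaw":0},
    {"tx":0,"ty":0,"tz":0,"ax":0,"ay":0,"az":0,"jaw":0},
  ],
)

```text
clock: 36.63
tool_pos: [0.4995, -0.2246, 0.1527]
orientation: [[-0.984, 0.18, -0.0], [0.18, 0.984, 0.0], [0.0, 0.0, -1.0]]
ft_force: [-0.0, 0.1, -0.6]
gripper_width: 0.16
grip_force: 25.0
```

```bash
python3 m.py w13.png .012
```

```text
36.6333 [ 0.4995 -0.2246  0.1527] [-0.9836  0.1801  0.0003]
lm [320.7, 278.4] 0.98 [ 0.5379 -0.2296  0.012 ]
lm [313.0, 112.2] 0.77 [ 0.402 -0.211  0.012]
lm [318.9, 179.3] 0.68 [ 0.453  -0.2157  0.012 ]
yellow [547, 0, 93, 59, 4579] [590.9  24.8] (58.0, 92.0) 90.0 teeth 0
yellow [295, 76, 41, 64, 1888] [315.  106.3] (63.0, 40.0) 90.0 teeth 0
green [290, 250, 55, 81, 1309] [319.6 270.1] (53.64738082885742, 80.30498504638672) 4.763641834259033 teeth 239
   teeth c [ 0.5421 -0.2316] len 0.04551504316009418 yaw 168.82374774422692
blue [298, 153, 38, 57, 1427] [315.8 178.8] (55.99999237060547, 36.99999237060547) 90.0 teeth 0
```

carry_out(
  targets=[
    {"tx":0.08,"ty":-0.04,"tz":-0.9,"ax":0,"ay":0,"az":0,"jaw":0},
    {"tx":0,"ty":0,"tz":-0.9,"ax":0,"ay":0,"az":0,"jaw":0},
    {"tx":0,"ty":0,"tz":-0.9,"ax":0,"ay":0,"az":0,"jaw":0},
    {"tx":0,"ty":0,"tz":-0.5,"ax":0,"ay":0,"az":0,"jaw":0},
    {"tx":0,"ty":0,"tz":-0.3,"ax":0,"ay":0,"az":0,"jaw":0},
    {"tx":0,"ty":0,"tz":-0.18,"ax":0,"ay":0,"az":0,"jaw":0},
    {"tx":0,"ty":0,"tz":0,"ax":0,"ay":0,"az":0,"jaw":0},
    {"tx":0,"ty":0,"tz":0,"ax":0,"ay":0,"az":0,"jaw":0},
  ],
)

```text
clock: 37.4
tool_pos: [0.5024, -0.2262, 0.061]
orientation: [[-0.984, 0.179, 0.001], [0.179, 0.984, -0.0], [-0.001, -0.0, -1.0]]
ft_force: [-0.4, -0.3, -0.9]
gripper_width: 0.16
grip_force: 25.0
```

carry_out(
  targets=[
    {"tx":0,"ty":0,"tz":0,"ax":0,"ay":0,"az":0,"jaw":0.42},
    {"tx":0,"ty":0,"tz":0,"ax":0,"ay":0,"az":0,"jaw":0.42},
    {"tx":0,"ty":0,"tz":0,"ax":0,"ay":0,"az":0,"jaw":0.42},
    {"tx":0,"ty":0,"tz":0,"ax":0,"ay":0,"az":0,"jaw":0.42},
    {"tx":0,"ty":0,"tz":0.8,"ax":0,"ay":0,"az":0,"jaw":0.42},
    {"tx":0,"ty":0,"tz":1,"ax":0,"ay":0,"az":0,"jaw":0.42},
    {"tx":0.5,"ty":-0.09,"tz":1,"ax":0,"ay":0,"az":0,"jaw":0.6},
    {"tx":0.5,"ty":-0.09,"tz":1,"ax":0,"ay":0,"az":0,"jaw":0.6},
  ],
)

```text
clock: 38.07
tool_pos: [0.5263, -0.2306, 0.1565]
orientation: [[-0.984, 0.18, -0.001], [0.18, 0.984, 0.0], [0.001, 0.0, -1.0]]
ft_force: [0.8, -0.5, 0.1]
gripper_width: 0.534
grip_force: 0.0
```

carry_out(
  targets=[
    {"tx":0,"ty":0,"tz":0.5,"ax":0,"ay":0,"az":0,"jaw":0.6},
    {"tx":0,"ty":0,"tz":0,"ax":0,"ay":0,"az":0,"jaw":0.6},
    {"tx":0,"ty":0,"tz":0,"ax":0,"ay":0,"az":0,"jaw":0.6},
    {"tx":0,"ty":0,"tz":0,"ax":0,"ay":0,"az":0,"jaw":0.6},
  ],
)

```text
clock: 38.4
tool_pos: [0.5252, -0.2301, 0.1664]
orientation: [[-0.984, 0.18, -0.003], [0.18, 0.984, 0.001], [0.003, 0.001, -1.0]]
ft_force: [-0.1, 0.3, -0.8]
gripper_width: 0.601
grip_force: 0.0
```

```bash
python3 m.py w14.png .012; python3 -c "
from h import *
c=cam('wrist');snap('wrist')
for k,z in(('jaw_grip',.065),('jaw_face',.0125),('cam_pivot',.04),('cam_grip',.097),('stop_face',.012)):
  for r in nets.landmark_of('wrist',k)[:1]: print(k,r['point'],r['confidence'],at_z('wrist',r['point'],z,c))
"
```

```text
38.4 [ 0.5252 -0.2301  0.1664] [-0.9837  0.1798  0.0028]
lm [320.4, 143.4] 0.84 [ 0.451  -0.2148  0.012 ]
lm [319.0, 208.3] 0.82 [ 0.5042 -0.2256  0.012 ]
lm [316.9, 79.4] 0.69 [ 0.4029 -0.2088  0.012 ]
yellow [543, 0, 97, 24, 1324] [578.8   7.8] (23.0, 96.0) 90.0 teeth 0
yellow [297, 39, 39, 66, 1818] [316.1  71. ] (64.99998474121094, 37.99999237060547) 90.0 teeth 0
green [299, 183, 37, 54, 1514] [317.4 207.7] (52.99999237060547, 35.99999237060547) 90.0 teeth 302
   teeth c [ 0.5018 -0.2266] len 0.0360531249060867 yaw 169.76381836204837
blue [300, 117, 38, 58, 1537] [318.7 144.7] (57.0, 37.0) 90.0 teeth 233
   teeth c [ 0.4546 -0.2175] len 0.0332999996117089 yaw 169.46743601812298
jaw_grip [316.2, 326.4] 0.55 [ 0.58669242 -0.24319747  0.065     ]
jaw_face [315.3, 283.8] 0.71 [ 0.57271892 -0.24159054  0.0125    ]
cam_pivot [317.5, 366.2] 0.97 [ 0.64014989 -0.25193851  0.04      ]
cam_grip [337.3, 414.2] 0.88 [ 0.64293571 -0.23763752  0.097     ]
stop_face [316.9, 32.3] 0.56 [ 0.37057297 -0.20288988  0.012     ]
```

View pics/w14.png

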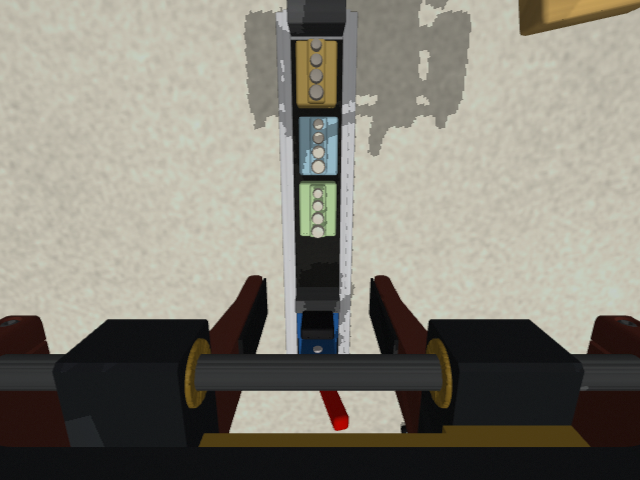

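Yellow, blue and green stand in line at rows 72, 145 and 208 along column 317, with the jaw face at row 290. I'll grip the jaw post again.

carry_out(
  targets=[
    {"tx":0.85,"ty":-0.16,"tz":0,"ax":0,"ay":0,"az":0,"jaw":0.6},
    {"tx":0.85,"ty":-0.16,"tz":0,"ax":0,"ay":0,"az":0,"jaw":0.6},
    {"tx":0.85,"ty":-0.16,"tz":-0.6,"ax":0,"ay":0,"az":0,"jaw":0.6},
    {"tx":0,"ty":0,"tz":-0.8,"ax":0,"ay":0,"az":0,"jaw":0.6},
    {"tx":0,"ty":0,"tz":-0.8,"ax":0,"ay":0,"az":0,"jaw":0.6},
    {"tx":0,"ty":0,"tz":-0.8,"ax":0,"ay":0,"az":0,"jaw":0.6},
    {"tx":0,"ty":0,"tz":-0.6,"ax":0,"ay":0,"az":0,"jaw":0.6},
    {"tx":0,"ty":0,"tz":0,"ax":0,"ay":0,"az":0,"jaw":0.4},
  ],
)

```text
clock: 39.47
tool_pos: [0.5885, -0.2418, 0.0745]
orientation: [[-0.984, 0.18, -0.005], [0.18, 0.984, 0.002], [0.006, 0.001, -1.0]]
ft_force: [-0.9, 0.5, 0.4]
gripper_width: 0.557
grip_force: 0.0
```

carry_out(
  targets=[
    {"tx":0,"ty":0,"tz":0,"ax":0,"ay":0,"az":0,"jaw":0},
    {"tx":0,"ty":0,"tz":0,"ax":0,"ay":0,"az":0,"jaw":0},
    {"tx":0,"ty":0,"tz":0,"ax":0,"ay":0,"az":0,"jaw":0},
    {"tx":0,"ty":0,"tz":0,"ax":0,"ay":0,"az":0,"jaw":0},
    {"tx":0,"ty":0,"tz":0,"ax":0,"ay":0,"az":0,"jaw":0},
    {"tx":0,"ty":0,"tz":0,"ax":0,"ay":0,"az":0,"jaw":0},
  ],
  squeeze=30,
)

```text
clock: 39.97
tool_pos: [0.5914, -0.2428, 0.0792]
orientation: [[-0.984, 0.18, 0.002], [0.18, 0.984, -0.001], [-0.002, -0.0, -1.0]]
ft_force: [-0.1, 2.0, 7.1]
gripper_width: 0.295
grip_force: 30.0
```

carry_out(
  targets=[
    {"tx":-0.3,"ty":0.054,"tz":0,"ax":0,"ay":0,"az":0,"jaw":0},
    {"tx":-0.4,"ty":0.072,"tz":0,"ax":0,"ay":0,"az":0,"jaw":0},
    {"tx":-0.4,"ty":0.072,"tz":0,"ax":0,"ay":0,"az":0,"jaw":0},
    {"tx":-0.4,"ty":0.072,"tz":0,"ax":0,"ay":0,"az":0,"jaw":0},
    {"tx":-0.4,"ty":0.072,"tz":0,"ax":0,"ay":0,"az":0,"jaw":0},
    {"tx":-0.3,"ty":0.054,"tz":0,"ax":0,"ay":0,"az":0,"jaw":0},
    {"tx":-0.2,"ty":0.036,"tz":0,"ax":0,"ay":0,"az":0,"jaw":0},
    {"tx":-0.1,"ty":0.018,"tz":0,"ax":0,"ay":0,"az":0,"jaw":0},
  ],
)

```text
clock: 40.63
tool_pos: [0.5285, -0.2315, 0.0792]
orientation: [[-0.984, 0.18, 0.003], [0.18, 0.984, -0.001], [-0.003, -0.0, -1.0]]
ft_force: [4.1, 3.8, 6.7]
gripper_width: 0.296
grip_force: 30.0
```

carry_out(
  targets=[
    {"tx":-0.08,"ty":0.014,"tz":0,"ax":0,"ay":0,"az":0,"jaw":0},
    {"tx":0,"ty":0,"tz":0,"ax":0,"ay":0,"az":0,"jaw":0},
  ],
)

```text
clock: 40.8
tool_pos: [0.5266, -0.2311, 0.0793]
orientation: [[-0.984, 0.18, 0.003], [0.18, 0.984, -0.001], [-0.003, -0.0, -1.0]]
ft_force: [2.0, 2.6, 7.9]
gripper_width: 0.291
grip_force: 30.0
```

carry_out(
  targets=[
    {"tx":-0.1,"ty":0.018,"tz":0,"ax":0,"ay":0,"az":0,"jaw":0},
    {"tx":-0.1,"ty":0.018,"tz":0,"ax":0,"ay":0,"az":0,"jaw":0},
    {"tx":0,"ty":0,"tz":0,"ax":0,"ay":0,"az":0,"jaw":0},
  ],
)

```text
clock: 41.05
tool_pos: [0.522, -0.2303, 0.0793]
orientation: [[-0.984, 0.18, 0.003], [0.18, 0.984, -0.001], [-0.004, -0.0, -1.0]]
ft_force: [2.9, 4.3, 8.3]
gripper_width: 0.296
grip_force: 30.0
```

carry_out(
  targets=[
    {"tx":-0.08,"ty":0.014,"tz":0,"ax":0,"ay":0,"az":0,"jaw":0},
    {"tx":0,"ty":0,"tz":0,"ax":0,"ay":0,"az":0,"jaw":0},
  ],
)

```text
clock: 41.22
tool_pos: [0.52, -0.2299, 0.0792]
orientation: [[-0.984, 0.18, 0.003], [0.18, 0.984, -0.001], [-0.004, -0.0, -1.0]]
ft_force: [2.2, 3.7, 8.1]
gripper_width: 0.295
grip_force: 30.0
```

carry_out(
  targets=[
    {"tx":-0.08,"ty":0.014,"tz":0,"ax":0,"ay":0,"az":0,"jaw":0},
    {"tx":0,"ty":0,"tz":0,"ax":0,"ay":0,"az":0,"jaw":0},
  ],
)

```text
clock: 41.38
tool_pos: [0.5194, -0.2298, 0.0793]
orientation: [[-0.984, 0.18, 0.006], [0.18, 0.984, -0.002], [-0.006, -0.001, -1.0]]
ft_force: [8.3, 3.4, 2.3]
gripper_width: 0.292
grip_force: 30.0
```

Force is rising, which means the row has closed. One more small push should confirm it.

carry_out(
  targets=[
    {"tx":-0.06,"ty":0.011,"tz":0,"ax":0,"ay":0,"az":0,"jaw":0},
    {"tx":0,"ty":0,"tz":0,"ax":0,"ay":0,"az":0,"jaw":0},
    {"tx":0,"ty":0,"tz":0,"ax":0,"ay":0,"az":0,"jaw":0},
  ],
)

```text
clock: 41.63
tool_pos: [0.5193, -0.2298, 0.0793]
orientation: [[-0.984, 0.18, 0.009], [0.18, 0.984, -0.002], [-0.009, -0.001, -1.0]]
ft_force: [12.9, 3.9, -1.1]
gripper_width: 0.296
grip_force: 30.0
```

carry_out(
  targets=[
    {"tx":0,"ty":0,"tz":0,"ax":0,"ay":0,"az":0,"jaw":0.55},
    {"tx":0,"ty":0,"tz":0,"ax":0,"ay":0,"az":0,"jaw":0.55},
    {"tx":0,"ty":0,"tz":0,"ax":0,"ay":0,"az":0,"jaw":0.55},
    {"tx":0,"ty":0,"tz":0,"ax":0,"ay":0,"az":0,"jaw":0.55},
    {"tx":0,"ty":0,"tz":0.8,"ax":0,"ay":0,"az":0,"jaw":0.55},
    {"tx":0,"ty":0,"tz":1,"ax":0,"ay":0,"az":0,"jaw":0.55},
    {"tx":0,"ty":0,"tz":1,"ax":0,"ay":0,"az":-0.115,"jaw":0.55},
    {"tx":0,"ty":0,"tz":1,"ax":0,"ay":0,"az":-0.115,"jaw":0.55},
  ],
)

```text
clock: 42.3
tool_pos: [0.5146, -0.2291, 0.1735]
orientation: [[-0.91, 0.414, -0.002], [0.414, 0.91, 0.001], [0.002, -0.0, -1.0]]
ft_force: [0.9, 0.0, -0.0]
gripper_width: 0.55
grip_force: 0.0
```

carry_out(
  targets=[
    {"tx":0.25,"ty":0.02,"tz":0,"ax":0,"ay":0,"az":-0.115,"jaw":0.42},
    {"tx":0.25,"ty":0.02,"tz":0,"ax":0,"ay":0,"az":-0.115,"jaw":0.42},
    {"tx":0.25,"ty":0.02,"tz":0,"ax":0,"ay":0,"az":-0.115,"jaw":0.42},
    {"tx":0.25,"ty":0.02,"tz":0,"ax":0,"ay":0,"az":-0.115,"jaw":0.42},
    {"tx":0.25,"ty":0.02,"tz":0,"ax":0,"ay":0,"az":-0.115,"jaw":0.42},
    {"tx":0.25,"ty":0.02,"tz":0,"ax":0,"ay":0,"az":-0.115,"jaw":0.42},
    {"tx":0.25,"ty":0.02,"tz":0,"ax":0,"ay":0,"az":-0.115,"jaw":0.42},
    {"tx":0.25,"ty":0.02,"tz":0,"ax":0,"ay":0,"az":-0.115,"jaw":0.42},
  ],
)

```text
clock: 42.97
tool_pos: [0.5652, -0.2252, 0.1726]
orientation: [[-0.179, 0.984, -0.001], [0.984, 0.179, 0.0], [0.0, -0.001, -1.0]]
ft_force: [0.5, 0.4, 0.0]
gripper_width: 0.42
grip_force: 0.0
```

carry_out(
  targets=[
    {"tx":0,"ty":0,"tz":0,"ax":0,"ay":0,"az":-0.115,"jaw":0.42},
    {"tx":0,"ty":0,"tz":0,"ax":0,"ay":0,"az":-0.115,"jaw":0.42},
    {"tx":0,"ty":0,"tz":0,"ax":0,"ay":0,"az":-0.115,"jaw":0.42},
    {"tx":0,"ty":0,"tz":0,"ax":0,"ay":0,"az":0,"jaw":0.42},
    {"tx":0,"ty":0,"tz":0,"ax":0,"ay":0,"az":0,"jaw":0.42},
    {"tx":0,"ty":0,"tz":0,"ax":0,"ay":0,"az":0,"jaw":0.42},
  ],
)

```text
clock: 43.47
tool_pos: [0.5652, -0.2252, 0.1727]
orientation: [[0.171, 0.985, -0.001], [0.985, -0.171, 0.0], [0.0, -0.001, -1.0]]
ft_force: [-0.1, -0.3, 0.7]
gripper_width: 0.421
grip_force: 0.0
```

```bash
cat > l.py <<'E'
from h import *
np.set_printoptions(precision=4,suppress=True)
s=status.state(); print(s["tool_pos"])
c=cam('wrist');im=snap('wrist','lev.png')
for k,z in(('cam_grip',.097),('cam_pivot',.04),('jaw_grip',.065)):
  for r in nets.landmark_of('wrist',k)[:2]: print(k,r['point'],r['confidence'],at_z('wrist',r['point'],z,c))
m=cv2.inRange(im,(110,0,0),(255,60,60)); m[:,:250]=0;m[:,400:]=0
ys,xs=np.nonzero(m); print(xs.min(),xs.max(),ys.min(),ys.max(),len(xs))
t=ys<ys.min()+8; p=(xs[t].mean(),ys[t].mean()); print("top end",p,at_z('wrist',p,.1085,c), "low", (xs[~t].mean(),ys[~t].mean()))
# search pivot x and angle whose lever tip/pivot fit
pv=np.array([.5685,-.238,.04]);ey=np.array([.177,.984,0])
for a in(0,.1,.2,.3,.4): print(a,proj('wrist',pv+.07*(np.sin(a)*ey+[0,0,np.cos(a)]),c),proj('wrist',pv+.058*(np.sin(a)*ey+[0,0,np.cos(a)]),c))
E
python3 l.py
```

```text
[ 0.5652 -0.2252  0.1727]
cam_grip [324.9, 261.8] 0.8 [ 0.5696 -0.227   0.097 ]
cam_pivot [325.9, 253.8] 0.75 [ 0.5693 -0.24    0.04  ]
jaw_grip [257.3, 260.0] 0.6 [ 0.5178 -0.2279  0.065 ]
317 332 252 267 235
top end (np.float64(324.375), np.float64(255.64166666666668)) [ 0.5704 -0.219   0.1085] low (np.float64(323.9478260869565), np.float64(263.3652173913043))
0 [326.4643 284.8097] [326.0497 277.7626]
0.1 [326.5876 274.3529] [326.1442 269.5051]
0.2 [326.6849 263.4785] [326.2192 260.9514]
0.3 [326.7541 252.395 ] [326.2732 252.2489]
0.4 [326.7936 241.3194] [326.3051 243.5502]
```

carry_out(
  targets=[
    {"tx":0.21,"ty":-0.06,"tz":-0.7,"ax":0,"ay":0,"az":0,"jaw":0.42},
    {"tx":0,"ty":0,"tz":-0.8,"ax":0,"ay":0,"az":0,"jaw":0.42},
    {"tx":0,"ty":0,"tz":-0.8,"ax":0,"ay":0,"az":0,"jaw":0.42},
    {"tx":0,"ty":0,"tz":-0.62,"ax":0,"ay":0,"az":0,"jaw":0.42},
    {"tx":0,"ty":0,"tz":0,"ax":0,"ay":0,"az":0,"jaw":0},
    {"tx":0,"ty":0,"tz":0,"ax":0,"ay":0,"az":0,"jaw":0},
    {"tx":0,"ty":0,"tz":0,"ax":0,"ay":0,"az":0,"jaw":0},
    {"tx":0,"ty":0,"tz":0,"ax":0,"ay":0,"az":0,"jaw":0},
  ],
  squeeze=25,
)

```text
clock: 44.33
tool_pos: [0.5713, -0.2269, 0.1011]
orientation: [[0.174, 0.985, 0.001], [0.985, -0.174, -0.001], [-0.0, 0.001, -1.0]]
ft_force: [-1.4, -0.2, -0.2]
gripper_width: 0.158
grip_force: 1.2
```

carry_out(
  targets=[
    {"tx":0,"ty":0,"tz":0,"ax":0,"ay":0,"az":0,"jaw":0},
    {"tx":0,"ty":0,"tz":0,"ax":0,"ay":0,"az":0,"jaw":0},
  ],
)

```text
clock: 44.5
tool_pos: [0.5711, -0.2269, 0.101]
orientation: [[0.174, 0.985, 0.001], [0.985, -0.174, -0.0], [-0.0, 0.001, -1.0]]
ft_force: [-2.0, -0.6, 4.0]
gripper_width: 0.132
grip_force: 25.0
```

carry_out(
  targets=[
    {"tx":0.04,"ty":0.25,"tz":-0.07,"ax":0,"ay":0,"az":0,"jaw":0},
    {"tx":0.04,"ty":0.24,"tz":-0.1,"ax":0,"ay":0,"az":0,"jaw":0},
    {"tx":0.04,"ty":0.225,"tz":-0.125,"ax":0,"ay":0,"az":0,"jaw":0},
    {"tx":0.04,"ty":0.21,"tz":-0.15,"ax":0,"ay":0,"az":0,"jaw":0},
    {"tx":0.035,"ty":0.19,"tz":-0.17,"ax":0,"ay":0,"az":0,"jaw":0},
    {"tx":0.03,"ty":0.17,"tz":-0.19,"ax":0,"ay":0,"az":0,"jaw":0},
    {"tx":0.025,"ty":0.15,"tz":-0.21,"ax":0,"ay":0,"az":0,"jaw":0},
    {"tx":0.02,"ty":0.125,"tz":-0.23,"ax":0,"ay":0,"az":0,"jaw":0},
  ],
)

```text
clock: 45.17
tool_pos: [0.5789, -0.1873, 0.0706]
orientation: [[0.175, 0.985, 0.003], [0.985, -0.175, -0.0], [0.0, 0.003, -1.0]]
ft_force: [-2.1, 4.0, 10.7]
gripper_width: 0.133
grip_force: 25.0
```

carry_out(
  targets=[
    {"tx":0.02,"ty":0.1,"tz":-0.24,"ax":0,"ay":0,"az":0,"jaw":0},
    {"tx":0.01,"ty":0.07,"tz":-0.25,"ax":0,"ay":0,"az":0,"jaw":0},
    {"tx":0.01,"ty":0.04,"tz":-0.26,"ax":0,"ay":0,"az":0,"jaw":0},
    {"tx":0,"ty":0.015,"tz":-0.26,"ax":0,"ay":0,"az":0,"jaw":0},
    {"tx":0,"ty":0,"tz":-0.1,"ax":0,"ay":0,"az":0,"jaw":0},
    {"tx":0,"ty":0,"tz":0,"ax":0,"ay":0,"az":0,"jaw":0},
    {"tx":0,"ty":0,"tz":0,"ax":0,"ay":0,"az":0,"jaw":0},
  ],
)

```text
clock: 45.75
tool_pos: [0.5799, -0.1809, 0.0419]
orientation: [[0.175, 0.985, 0.003], [0.985, -0.175, 0.001], [0.001, 0.002, -1.0]]
ft_force: [2.6, 7.5, 3.2]
gripper_width: 0.136
grip_force: 25.0
```

carry_out(
  targets=[
    {"tx":0,"ty":0,"tz":-0.1,"ax":0,"ay":0,"az":0,"jaw":0},
    {"tx":0,"ty":0,"tz":0,"ax":0,"ay":0,"az":0,"jaw":0},
    {"tx":0,"ty":0,"tz":0,"ax":0,"ay":0,"az":0,"jaw":0},
  ],
)

```text
clock: 46.0
tool_pos: [0.58, -0.181, 0.0397]
orientation: [[0.175, 0.985, 0.003], [0.985, -0.175, 0.001], [0.001, 0.003, -1.0]]
ft_force: [1.8, 7.4, 5.0]
gripper_width: 0.137
grip_force: 25.0
```

carry_out(
  targets=[
    {"tx":0,"ty":0,"tz":0,"ax":0,"ay":0,"az":0,"jaw":0.42},
    {"tx":0,"ty":0,"tz":0,"ax":0,"ay":0,"az":0,"jaw":0.42},
    {"tx":0,"ty":0,"tz":0,"ax":0,"ay":0,"az":0,"jaw":0.42},
    {"tx":0,"ty":0,"tz":0,"ax":0,"ay":0,"az":0,"jaw":0.42},
    {"tx":0,"ty":0,"tz":0.8,"ax":0,"ay":0,"az":0,"jaw":0.42},
    {"tx":-0.3,"ty":0,"tz":1,"ax":0,"ay":0,"az":0,"jaw":0.42},
    {"tx":-0.6,"ty":0,"tz":1,"ax":0,"ay":0,"az":0,"jaw":0.42},
    {"tx":-0.6,"ty":0,"tz":1,"ax":0,"ay":0,"az":0,"jaw":0.42},
  ],
)

```text
clock: 46.67
tool_pos: [0.5406, -0.1822, 0.1341]
orientation: [[0.174, 0.985, -0.0], [0.985, -0.174, 0.0], [-0.0, -0.0, -1.0]]
ft_force: [-0.3, -0.2, 0.5]
gripper_width: 0.421
grip_force: 0.0
```

carry_out(
  targets=[
    {"tx":-0.6,"ty":-0.5,"tz":1,"ax":0,"ay":0,"az":0,"jaw":0.42},
    {"tx":-0.6,"ty":-0.5,"tz":1,"ax":0,"ay":0,"az":0,"jaw":0.42},
    {"tx":0,"ty":0,"tz":0,"ax":0,"ay":0,"az":0,"jaw":0.42},
    {"tx":0,"ty":0,"tz":0,"ax":0,"ay":0,"az":0,"jaw":0.42},
    {"tx":0,"ty":0,"tz":0,"ax":0,"ay":0,"az":0,"jaw":0.42},
  ],
)

```text
clock: 47.08
tool_pos: [0.511, -0.207, 0.1831]
orientation: [[0.175, 0.985, -0.0], [0.985, -0.175, 0.0], [0.0, -0.0, -1.0]]
ft_force: [0.2, 1.2, -0.4]
gripper_width: 0.421
grip_force: 0.0
```

```bash
python3 m.py end1.png .012; python3 -c "
from h import *
for k,z in(('cam_grip',.04),('cam_pivot',.04),('jaw_face',.0125),('stop_face',.012)):
  for r in nets.landmark_of('wrist',k)[:1]: print(k,r['point'],r['confidence'],at_z('wrist',r['point'],z))"
```

```text
47.0833 [ 0.511  -0.207   0.1831] [0.1751 0.9845 0.0002]
lm [292.6, 251.6] 0.97 [ 0.4831 -0.2264  0.012 ]
lm [243.0, 248.5] 0.72 [ 0.4374 -0.2151  0.012 ]
lm [198.1, 250.7] 0.68 [ 0.3949 -0.2098  0.012 ]
yellow [39, 0, 99, 73, 5202] [89.  31.7] (80.8800048828125, 79.79999542236328) 73.73979187011719 teeth 0
yellow [163, 240, 54, 31, 1072] [189.9 252.9] (52.99999237060547, 29.999996185302734) 0.0 teeth 224
   teeth c [ 0.3998 -0.2095] len 0.043013562634406546 yaw 170.44670332728896
green [264, 239, 48, 31, 1076] [287.1 252.1] (30.0, 47.0) 90.0 teeth 253
   teeth c [ 0.4812 -0.2236] len 0.037610965158413404 yaw 169.97957989299192
blue [214, 238, 51, 32, 1097] [239.8 251.8] (31.0, 50.0) 90.0 teeth 258
   teeth c [ 0.4385 -0.2155] len 0.03586129526377859 yaw 169.58804010568434
cam_grip [399.1, 194.5] 0.93 [ 0.58232365 -0.18407019  0.04      ]
cam_pivot [392.4, 258.6] 0.7 [ 0.57048833 -0.23844558  0.04      ]
jaw_face [314.5, 250.3] 0.88 [ 0.50353569 -0.2277793   0.0125    ]
stop_face [173.2, 245.6] 0.61 [ 0.37290331 -0.20031603  0.012     ]
```

View pics/end1.png

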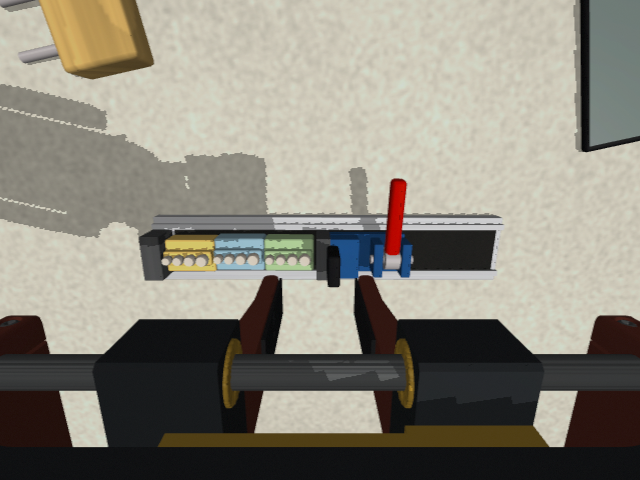

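The view shows the row closed up (yellow, blue and green at columns 165–315, then the jaw) and the lever folded out, with its tip at (398,182). To be sure it is fully down, I'll press on it from above with closed fingers.

carry_out(
  targets=[
    {"tx":0.7,"ty":0.24,"tz":0,"ax":0,"ay":0,"az":0,"jaw":0},
    {"tx":0.7,"ty":0.24,"tz":0,"ax":0,"ay":0,"az":0,"jaw":0},
    {"tx":0.7,"ty":0.24,"tz":-0.4,"ax":0,"ay":0,"az":0,"jaw":0},
    {"tx":0.72,"ty":0.24,"tz":-0.8,"ax":0,"ay":0,"az":0,"jaw":0},
    {"tx":0,"ty":0,"tz":-0.8,"ax":0,"ay":0,"az":0,"jaw":0},
    {"tx":0,"ty":0,"tz":-0.8,"ax":0,"ay":0,"az":0,"jaw":0},
    {"tx":0,"ty":0,"tz":-0.8,"ax":0,"ay":0,"az":0,"jaw":0},
    {"tx":0,"ty":0,"tz":-0.5,"ax":0,"ay":0,"az":0,"jaw":0},
  ],
)

```text
clock: 48.05
tool_pos: [0.5806, -0.1823, 0.0784]
orientation: [[0.174, 0.985, -0.003], [0.985, -0.174, 0.001], [0.0, -0.003, -1.0]]
ft_force: [-0.8, -0.2, -0.5]
gripper_width: 0.005
grip_force: 0.0
```

carry_out(
  targets=[
    {"tx":0,"ty":0,"tz":-0.2,"ax":0,"ay":0,"az":0,"jaw":0},
    {"tx":0,"ty":0,"tz":0,"ax":0,"ay":0,"az":0,"jaw":0},
    {"tx":0,"ty":0,"tz":0,"ax":0,"ay":0,"az":0,"jaw":0},
  ],
)

```text
clock: 48.3
tool_pos: [0.5818, -0.1832, 0.0763]
orientation: [[0.174, 0.985, 0.0], [0.985, -0.174, -0.0], [-0.0, 0.0, -1.0]]
ft_force: [0.1, -0.6, -0.1]
gripper_width: 0.007
grip_force: 0.0
```

carry_out(
  targets=[
    {"tx":0,"ty":0,"tz":-0.12,"ax":0,"ay":0,"az":0,"jaw":0},
    {"tx":0,"ty":0,"tz":0,"ax":0,"ay":0,"az":0,"jaw":0},
    {"tx":0,"ty":0,"tz":0,"ax":0,"ay":0,"az":0,"jaw":0},
  ],
)

```text
clock: 48.55
tool_pos: [0.582, -0.1833, 0.0738]
orientation: [[0.175, 0.985, 0.001], [0.985, -0.175, -0.0], [-0.0, 0.001, -1.0]]
ft_force: [0.7, -0.6, 0.4]
gripper_width: 0.006
grip_force: 0.1
```

carry_out(
  targets=[
    {"tx":0,"ty":0,"tz":-0.12,"ax":0,"ay":0,"az":0,"jaw":0},
    {"tx":0,"ty":0,"tz":0,"ax":0,"ay":0,"az":0,"jaw":0},
    {"tx":0,"ty":0,"tz":0,"ax":0,"ay":0,"az":0,"jaw":0},
  ],
)

```text
clock: 48.8
tool_pos: [0.582, -0.183, 0.0705]
orientation: [[0.175, 0.985, 0.001], [0.985, -0.175, -0.0], [0.0, 0.001, -1.0]]
ft_force: [0.9, 1.0, 4.2]
gripper_width: 0.005
grip_force: 1.7
```

carry_out(
  targets=[
    {"tx":0,"ty":0,"tz":-0.1,"ax":0,"ay":0,"az":0,"jaw":0},
    {"tx":0,"ty":0,"tz":0,"ax":0,"ay":0,"az":0,"jaw":0},
    {"tx":0,"ty":0,"tz":0,"ax":0,"ay":0,"az":0,"jaw":0},
  ],
)

```text
clock: 49.05
tool_pos: [0.5822, -0.1829, 0.0687]
orientation: [[0.175, 0.985, 0.001], [0.985, -0.175, -0.0], [0.0, 0.001, -1.0]]
ft_force: [-1.7, 4.5, 11.5]
gripper_width: 0.008
grip_force: 6.0
```

carry_out(
  targets=[
    {"tx":0,"ty":0,"tz":-0.08,"ax":0,"ay":0,"az":0,"jaw":0},
    {"tx":0,"ty":0,"tz":0,"ax":0,"ay":0,"az":0,"jaw":0},
    {"tx":0,"ty":0,"tz":0,"ax":0,"ay":0,"az":0,"jaw":0},
  ],
)

```text
clock: 49.3
tool_pos: [0.5824, -0.183, 0.0681]
orientation: [[0.175, 0.985, 0.002], [0.985, -0.175, -0.0], [0.0, 0.002, -1.0]]
ft_force: [-4.9, 5.3, 24.5]
gripper_width: 0.007
grip_force: 12.3
```

The lever is fully down: it bottoms out at 24 N at the right height. Now for the lid.

carry_out(
  targets=[
    {"tx":0,"ty":0,"tz":0.8,"ax":0,"ay":0,"az":0,"jaw":0},
    {"tx":0,"ty":0,"tz":1,"ax":0,"ay":0,"az":0,"jaw":0.3},
    {"tx":0,"ty":0,"tz":1,"ax":0,"ay":0,"az":0,"jaw":0.6},
    {"tx":0,"ty":0.4,"tz":1,"ax":0,"ay":0,"az":0,"jaw":0.6},
    {"tx":0.17,"ty":1,"tz":1,"ax":0,"ay":0,"az":0.114,"jaw":0.6},
    {"tx":0.17,"ty":1,"tz":1,"ax":0,"ay":0,"az":0.114,"jaw":0.6},
    {"tx":0.17,"ty":1,"tz":0,"ax":0,"ay":0,"az":0.114,"jaw":0.6},
    {"tx":0.17,"ty":1,"tz":0,"ax":0,"ay":0,"az":0.114,"jaw":0.6},
  ],
)

```text
clock: 49.97
tool_pos: [0.5994, -0.0725, 0.2123]
orientation: [[-0.303, 0.953, 0.003], [0.953, 0.303, -0.001], [-0.002, 0.003, -1.0]]
ft_force: [-0.1, -0.3, 0.1]
gripper_width: 0.496
grip_force: 0.0
```

carry_out(
  targets=[
    {"tx":0.17,"ty":1,"tz":0,"ax":0,"ay":0,"az":0.114,"jaw":0.6},
    {"tx":0.17,"ty":1,"tz":0,"ax":0,"ay":0,"az":0.114,"jaw":0.6},
    {"tx":0.17,"ty":1,"tz":0,"ax":0,"ay":0,"az":0.114,"jaw":0.6},
    {"tx":0.17,"ty":1,"tz":0,"ax":0,"ay":0,"az":0.114,"jaw":0.6},
    {"tx":0.17,"ty":1,"tz":0,"ax":0,"ay":0,"az":0.114,"jaw":0.6},
    {"tx":0.17,"ty":1,"tz":0,"ax":0,"ay":0,"az":0.114,"jaw":0.6},
    {"tx":0.17,"ty":1,"tz":0,"ax":0,"ay":0,"az":0.114,"jaw":0.6},
    {"tx":0.17,"ty":1,"tz":0,"ax":0,"ay":0,"az":0.114,"jaw":0.6},
  ],
)

```text
clock: 50.63
tool_pos: [0.6324, 0.1279, 0.21]
orientation: [[-0.953, 0.303, -0.001], [0.303, 0.953, -0.001], [0.001, -0.001, -1.0]]
ft_force: [0.5, 0.1, -0.5]
gripper_width: 0.6
grip_force: 0.0
```

carry_out(
  targets=[
    {"tx":0.17,"ty":1,"tz":0,"ax":0,"ay":0,"az":0.114,"jaw":0.6},
    {"tx":0.17,"ty":1,"tz":0,"ax":0,"ay":0,"az":0.114,"jaw":0.6},
    {"tx":0.17,"ty":1,"tz":0,"ax":0,"ay":0,"az":0,"jaw":0.6},
    {"tx":0,"ty":0,"tz":0,"ax":0,"ay":0,"az":0,"jaw":0.6},
    {"tx":0,"ty":0,"tz":0,"ax":0,"ay":0,"az":0,"jaw":0.6},
  ],
)

```text
clock: 51.05
tool_pos: [0.645, 0.2028, 0.2098]
orientation: [[-0.997, 0.073, -0.001], [0.073, 0.997, -0.001], [0.001, -0.001, -1.0]]
ft_force: [-0.1, 0.2, 0.6]
gripper_width: 0.599
grip_force: 0.0
```

```bash
python3 w.py lid1.png lid_grip:.096
```

```text
51.05 [0.645  0.2028 0.2098] [[-0.9973  0.073   0.0008]
 [ 0.073   0.9973 -0.0008]] 0.599231145912852 0.0 [-0.061   0.2255  0.5889]
cam [0.5701 0.2075 0.3501] [ 0.2729 -0.0193 -0.9618]
lid_grip [316.9, 243.0] 0.93 [0.6433 0.2015 0.096 ]
```

carry_out(
  targets=[
    {"tx":0,"ty":0.01,"tz":-0.88,"ax":0,"ay":0,"az":0,"jaw":0.6},
    {"tx":0,"ty":0,"tz":-0.88,"ax":0,"ay":0,"az":0,"jaw":0.6},
    {"tx":0,"ty":0,"tz":-0.88,"ax":0,"ay":0,"az":0,"jaw":0.6},
    {"tx":0,"ty":0,"tz":-0.88,"ax":0,"ay":0,"az":0,"jaw":0.6},
    {"tx":0,"ty":0,"tz":-0.88,"ax":0,"ay":0,"az":0,"jaw":0.6},
    {"tx":0,"ty":0,"tz":0,"ax":0,"ay":0,"az":0,"jaw":0},
    {"tx":0,"ty":0,"tz":0,"ax":0,"ay":0,"az":0,"jaw":0},
    {"tx":0,"ty":0,"tz":0,"ax":0,"ay":0,"az":0,"jaw":0},
  ],
  squeeze=20,
)

```text
clock: 51.82
tool_pos: [0.646, 0.2015, 0.1016]
orientation: [[-0.997, 0.076, 0.001], [0.076, 0.997, 0.0], [-0.001, 0.0, -1.0]]
ft_force: [0.2, 0.5, -0.4]
gripper_width: 0.413
grip_force: 0.0
```

carry_out(
  targets=[
    {"tx":0,"ty":0,"tz":0,"ax":0,"ay":0,"az":0,"jaw":0},
    {"tx":0,"ty":0,"tz":0,"ax":0,"ay":0,"az":0,"jaw":0},
    {"tx":0,"ty":0,"tz":0,"ax":0,"ay":0,"az":0,"jaw":0},
    {"tx":0,"ty":0,"tz":0,"ax":0,"ay":0,"az":0,"jaw":0},
  ],
)

```text
clock: 52.15
tool_pos: [0.6465, 0.2035, 0.1024]
orientation: [[-0.997, 0.075, 0.004], [0.075, 0.997, 0.002], [-0.003, 0.003, -1.0]]
ft_force: [0.5, 5.0, 0.5]
gripper_width: 0.274
grip_force: 20.0
```

carry_out(
  targets=[
    {"tx":-0.26,"ty":0.02,"tz":0.3,"ax":0,"ay":0,"az":0,"jaw":0},
    {"tx":-0.28,"ty":0.02,"tz":0.28,"ax":0,"ay":0,"az":0,"jaw":0},
    {"tx":-0.31,"ty":0.02,"tz":0.25,"ax":0,"ay":0,"az":0,"jaw":0},
    {"tx":-0.33,"ty":0.02,"tz":0.23,"ax":0,"ay":0,"az":0,"jaw":0},
    {"tx":-0.34,"ty":0.03,"tz":0.2,"ax":0,"ay":0,"az":0,"jaw":0},
    {"tx":-0.36,"ty":0.03,"tz":0.17,"ax":0,"ay":0,"az":0,"jaw":0},
    {"tx":-0.37,"ty":0.03,"tz":0.14,"ax":0,"ay":0,"az":0,"jaw":0},
    {"tx":-0.38,"ty":0.03,"tz":0.1,"ax":0,"ay":0,"az":0,"jaw":0},
  ],
)

```text
clock: 52.82
tool_pos: [0.5811, 0.2084, 0.1445]
orientation: [[-0.997, 0.075, 0.005], [0.075, 0.997, 0.002], [-0.005, 0.003, -1.0]]
ft_force: [3.2, 4.9, -0.3]
gripper_width: 0.267
grip_force: 20.0
```

carry_out(
  targets=[
    {"tx":-0.39,"ty":0.03,"tz":0.07,"ax":0,"ay":0,"az":0,"jaw":0},
    {"tx":-0.39,"ty":0.03,"tz":0.04,"ax":0,"ay":0,"az":0,"jaw":0},
    {"tx":-0.4,"ty":0.03,"tz":0,"ax":0,"ay":0,"az":0,"jaw":0},
    {"tx":-0.4,"ty":0.03,"tz":-0.03,"ax":0,"ay":0,"az":0,"jaw":0},
    {"tx":-0.39,"ty":0.03,"tz":-0.06,"ax":0,"ay":0,"az":0,"jaw":0},
    {"tx":-0.38,"ty":0.03,"tz":-0.1,"ax":0,"ay":0,"az":0,"jaw":0},
    {"tx":-0.37,"ty":0.03,"tz":-0.13,"ax":0,"ay":0,"az":0,"jaw":0},
    {"tx":-0.36,"ty":0.03,"tz":-0.16,"ax":0,"ay":0,"az":0,"jaw":0},
  ],
)

```text
clock: 53.48
tool_pos: [0.5035, 0.2143, 0.135]
orientation: [[-0.997, 0.075, 0.004], [0.075, 0.997, 0.002], [-0.004, 0.003, -1.0]]
ft_force: [-0.4, 5.4, 4.8]
gripper_width: 0.268
grip_force: 20.0
```

carry_out(
  targets=[
    {"tx":-0.35,"ty":0.03,"tz":-0.19,"ax":0,"ay":0,"az":0,"jaw":0},
    {"tx":-0.33,"ty":0.02,"tz":-0.22,"ax":0,"ay":0,"az":0,"jaw":0},
    {"tx":-0.31,"ty":0.02,"tz":-0.25,"ax":0,"ay":0,"az":0,"jaw":0},
    {"tx":-0.29,"ty":0.02,"tz":-0.27,"ax":0,"ay":0,"az":0,"jaw":0},
    {"tx":-0.26,"ty":0.02,"tz":-0.3,"ax":0,"ay":0,"az":0,"jaw":0},
    {"tx":-0.24,"ty":0.02,"tz":-0.32,"ax":0,"ay":0,"az":0,"jaw":0},
    {"tx":-0.21,"ty":0.02,"tz":-0.34,"ax":0,"ay":0,"az":0,"jaw":0},
    {"tx":-0.18,"ty":0.01,"tz":-0.36,"ax":0,"ay":0,"az":0,"jaw":0},
  ],
)

```text
clock: 54.15
tool_pos: [0.4487, 0.2184, 0.0777]
orientation: [[-0.997, 0.075, 0.003], [0.075, 0.997, 0.002], [-0.002, 0.002, -1.0]]
ft_force: [-0.6, 6.6, 2.1]
gripper_width: 0.269
grip_force: 20.0
```

carry_out(
  targets=[
    {"tx":0,"ty":0,"tz":-0.13,"ax":0,"ay":0,"az":0,"jaw":0},
    {"tx":0,"ty":0,"tz":0,"ax":0,"ay":0,"az":0,"jaw":0.6},
    {"tx":0,"ty":0,"tz":0,"ax":0,"ay":0,"az":0,"jaw":0.6},
    {"tx":0,"ty":0,"tz":0,"ax":0,"ay":0,"az":0,"jaw":0.6},
    {"tx":0,"ty":0,"tz":0,"ax":0,"ay":0,"az":0,"jaw":0.6},
    {"tx":0,"ty":0,"tz":0.8,"ax":0,"ay":0,"az":0,"jaw":0.6},
    {"tx":0,"ty":0,"tz":1,"ax":0,"ay":0,"az":0,"jaw":0.6},
    {"tx":0,"ty":0,"tz":1,"ax":0,"ay":0,"az":0,"jaw":0.6},
  ],
)

```text
clock: 54.82
tool_pos: [0.4477, 0.2166, 0.1439]
orientation: [[-0.997, 0.075, -0.002], [0.075, 0.997, -0.001], [0.002, -0.001, -1.0]]
ft_force: [0.1, 0.4, -0.0]
gripper_width: 0.596
grip_force: 0.0
```

carry_out(
  targets=[
    {"tx":-0.5,"ty":1,"tz":1,"ax":0,"ay":0,"az":0,"jaw":0.6},
    {"tx":-0.5,"ty":1,"tz":1,"ax":0,"ay":0,"az":0,"jaw":0.6},
    {"tx":-0.5,"ty":1,"tz":1,"ax":0,"ay":0,"az":0,"jaw":0.6},
    {"tx":0,"ty":1,"tz":0,"ax":0,"ay":0,"az":0,"jaw":0.6},
    {"tx":0,"ty":1,"tz":0,"ax":0,"ay":0,"az":0,"jaw":0.6},
    {"tx":0,"ty":0,"tz":0,"ax":0,"ay":0,"az":0,"jaw":0.6},
    {"tx":0,"ty":0,"tz":0,"ax":0,"ay":0,"az":0,"jaw":0.6},
  ],
)

```text
clock: 55.4
tool_pos: [0.4105, 0.3427, 0.2186]
orientation: [[-0.997, 0.073, 0.0], [0.073, 0.997, -0.0], [-0.0, -0.0, -1.0]]
ft_force: [0.5, -0.3, -0.1]
gripper_width: 0.6
grip_force: 0.0
```

```bash
python3 - <<'E'
from h import *
np.set_printoptions(precision=4,suppress=True)
print(status.state()["tool_pos"])
for n in("top","side"): snap(n,n+"9.png")
for k in("lid_grip","cam_grip","cam_pivot","jar","pinblock","phone"):
    o={n:lm(n,k) for n in("top","side")}; ob=[(n,o[n][0]) for n in o if o[n][0] is not None]
    print(k,o,tri(ob) if len(ob)==2 else "")
for n in("top","side"):
    for r in nets.landmark_of(n,"model0")[:4]: print(n,r["point"],r["confidence"],at_z(n,r["point"],.012))
a=cv2.imread("pics/top0.png").astype(int);b=cv2.imread("pics/top9.png").astype(int)
d=np.abs(a-b).max(2)[245:312,150:295]; print("lid region diff",(d>40).mean())
E
```

```text
[0.4105 0.3427 0.2186]
lid_grip {'top': ([214.5, 303.2], 0.73), 'side': (None, 0)} 
cam_grip {'top': ([408.7, 228.7], 0.49), 'side': ([228.0, 248.4], 0.17)} [ 0.6993 -0.0743 -0.0452]
cam_pivot {'top': ([442.2, 237.5], 0.84), 'side': ([227.2, 248.6], 0.74)} [ 0.6782 -0.0952 -0.0005]
jar {'top': ([291.9, 151.4], 0.77), 'side': ([220.4, 248.1], 0.64)} [ 0.7803  0.0705 -0.0082]
pinblock {'top': ([328.4, 336.3], 0.71), 'side': ([428.4, 298.4], 0.81)} [ 0.3709 -0.0015  0.0012]
phone {'top': ([375.5, 140.3], 0.76), 'side': ([433.9, 206.4], 0.67)} [ 0.5566 -0.0614  0.243 ]
top [429.3, 321.9] 0.8 [ 0.3945 -0.214   0.012 ]
top [429.6, 300.2] 0.6 [ 0.4396 -0.2169  0.012 ]
top [429.1, 276.7] 0.56 [ 0.489  -0.2183  0.012 ]
side [420.4, 196.6] 0.55 [ 0.478  -0.2267  0.012 ]
side [434.3, 206.7] 0.48 [ 0.4415 -0.2129  0.012 ]
lid region diff 0.0001029336078229542
```

```bash
python3 -c "
from cell import robot; print(robot.close_job())"
```

```text
the job is handed in; nothing more can be done
None
```

I handed the job in, but no verdict came back: by my last checks the yellow, blue and green models (pink was absent) are clamped in a closed row, the cam lever is fully down, the case is shut and empty, and the jar, block and phone appear undisturbed.

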